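# Prepare and start the spring-driven air sampler

### The job

Get the spring-driven air sampler running for a sample: first set the round covered dish flat and centred on the sampler's small round stage and let go; then wind the brass key on top clockwise, in several turns, until the spring is fully wound; then turn the valve handle to half open, at the long middle mark, and last push the start tab all the way to the far end of its track. Leave the other things on the table where they are.

Things in the scene. Friction and masses are not known exactly. Their poses are not given: they have to be found in the camera images.
- sampler: Air sampler, fixed: dark base plate 140 (x) x 430 (y) x 14 mm carrying, from -y to +y: round steel stage, brass valve with black scale disc, grey clockwork housing (130 x 110 mm, top at 66 mm) with winding key and, on its robot side, a white spring gauge, and the start tab's track. Origin: centre of the underside, on the table; x points to its back, away from the robot, y to its left.
- stage (a point): Centre of the top face of the round steel stage, disc of diameter 72 mm, 48 mm above the table, no rim; at (0, -0.165) m in the sampler's frame.
- dish: Round flat covered culture dish, clear with pale beige filling, diameter 58 mm, 14 mm high. Origin: centre of its underside, z up. It starts on the table to the right of the sampler.
- key_grip (a point): Centre of the brass wing of the winding key, on its vertical turning axis, 100 mm above the table. The wing is a flat block 50 mm long (its x axis), 16 mm thick (y), 28 mm high (86 to 114 mm above the table); pinch it from above across its thickness, or along its length. The housing's top is 20 mm below the wing.
- key (a joint): Wind of the spring, rad of key turn: grows when the key is turned clockwise seen from above; 0 run down, 5.0 fully wound (hard stop). It stays where it is left (a click holds it); turning takes up to about 0.2 N m. One grasp is not enough: turn, let go, turn the hand back, take hold again.
- gauge (a joint): Pointer of the round white spring gauge (56 mm) on the housing, rad, driven by the key: 0 run down, black pointer to the left (+y) at the first long mark; it turns clockwise over the far side to 3.14, pointer to the right (-y) at the second long mark, fully wound.
- valve_axis (a point): Point on the vertical turning axis of the valve handle, 86 mm above the table, at the middle of the handle's height.
- valve_grip (a point): Middle of the black grip of the valve handle, 62 mm from the axis, 86 mm above the table. The grip is a bar 45 mm long (its x axis, which points to the turning axis), 14 mm wide, 14 mm high, with 22 mm of free air below it to the black scale disc (radius 41 mm); pinch it from above across its width.
- valve (a joint): Angle of the valve handle, rad: 0 closed (handle points to the robot, the sampler's -x), grows counter-clockwise seen from above, to 1.571 open (handle points to the stage, -y). White marks every 22.5 degrees on the disc; the long broad one is half open, 0.785.
- tab_grip (a point): Grip point on the start tab, a ribbed grey upright block 16 x 16 mm, 34 mm high (41 to 73 mm above the table) on a slider in a track along the sampler's x; the point is on its centre line 63 mm above the table. Pinch it along x or push it from the robot's side.
- tab (a joint): Travel of the start tab, m: about 0 stopped (end towards the robot), 0.040 started (far end, hard stop).
- tally: Bystander: round white hand tally counter, 48 x 66 x 23 mm; stands near the dish. Origin: underside centre.
- bottle: Bystander: brown reagent bottle with white cap, diameter 62 mm, 140 mm high, left of the sampler.
Not all that is in view belongs to the job. Of the things like the dish, leave any that is pink or turquoise; of the rest the smaller one is meant.

How it is judged:
By the outcome, as a careful person would: the job done as asked, in the order asked, and still so for the second after the job is handed in, with the robot touching nothing.
It also fails if it takes over 72 s, if anything falls off the work surface, if the arm or the gripper's body presses on something with over 40 N, if the wrist force passes 120 N, or if a joint passes its speed limit or range.

### The arm

A 7-joint arm with a two-finger parallel gripper is mounted at the origin on the work surface; the furniture and walls round the work are solid. World frame = base frame: x ahead of the robot, y to its left, z up, the work surface at z = 0. Lengths are in m, angles in rad, forces in N, time in s.
With the tool pointing down it reaches from about 0.35 to 0.775 m from the base axis. Payload 3.1 kg.
Tool frame: the origin (TCP) lies on the centre line of the jaws, within the pads' length; the fingertips stand 8 mm ahead of it and the grasp point (between the pads) lies 11 mm behind it; z points along the fingers, y is the line along which they close (so a half turn about z gives the same grasp; the last joint's range is limited). The gripper opens to 85 mm and grips with 20 to 120 N. Pads are 22 mm wide; open, the fingers measure 114 mm over their backs; the gripper's body (76 mm by 85 mm) begins 54 mm behind the grasp point. The pads swing forward as they close: fully open they stand 13 mm farther back than shut.
Start: joints at [1.121, 0.311, 0.014, 1.512, -0.004, 1.319, -0.027], TCP at [0.218, -0.505, 0.239] pointing down, gripper open.
Joint ranges: [-2.7, 2.7], [-0.3, 1.91], [-1.27, 1.3], [0.12, 2.57], [-1.44, 4.58], [0.2, 2.03], [-3.05, 3.05]. Speed limits (rad/s): [2.79, 2.79, 3.14, 3.14, 3.14, 3.14, 3.14].

### API

Orientations are given as a unit quaternion [x, y, z, w].
In Python, from cell import robot gives the robot as it stands.
- The arm moves only by the shell command python3 -m handwheel 'ROWS' [FORCE]. ROWS is JSON, a list of rows, each a list of 7 numbers: the shift along the tool's x, y, z in units of 0.3 m (1.0 is 0.3 m), then the turn, a rotation vector about the tool's x, y, z in units of 0.5 rad (1.0 is 0.5 rad), then the opening, from -1 (shut) to 1 (fully open). A call has exactly 8 rows; each row is the pose to reach, as a shift and turn from the pose commanded when the call began, along the tool's axes at that moment; what a row does not reach only later rows make up. A row lasts 1/8 s, in which the tool goes at most 62.5 mm and 10.7 degrees, less where a joint would pass 70% of its speed; a pose out of reach is approached as far as the arm can. A call with a number of a shift or a turn outside -1 to 1 is refused whole. A call with a gripper value outside its range is refused whole. The fingers move at their own pace and stop on an object; FORCE is the grip in N (left out, the last holds). Time passes only in rows, so rows that repeat a pose let the fingers close, or fill a call up. It gives the time, the measured TCP pose, the force, the opening and the grip force at its end, in the units of the state.
- robot.sense(): the state, without advancing time (a new reading comes with each control period).
- robot.capture(name): name is "scene" or "side" or "wrist"; returns a dict with "pixels" (420x560x3 uint8, red, green, blue), "camera_matrix" (3x3 intrinsics, pixels), "k1" (the pictures are not rectified: a ray, as slopes to the right and down, at radius r is drawn at 1 + k1 r^2 times it, then the intrinsics apply), "pose" (4x4, takes a point from camera to world coordinates). Camera axes: x right, y down, z forward; pixel columns grow to the right and rows downward; lengths in m; the calibration is good to about 2 mm. A picture is of the moment at which its call begins. There is no depth.
- robot.sign_off(): hands the job in; it is judged then, once.
Trained networks look in a picture, given as the dict that the camera call returned (one of the last four; its "shot" number tells which), for a name from the list of things; names that differ only in an ending like _2 or _b are one class to them, and where a whole thing is asked for, a point or a joint stands for the part that bears it (a point fixed in the world has none). Each returns a list of dicts, best first, with "confidence" (0 to 1); they miss things now and then, are a little off and sometimes report something else, mostly with a low value. They report only what shows in the picture. A call takes as long as a camera call. They do not tell look-alikes from the thing itself.
- robot.regions_of(picture, label): "region" (420x560 bool, what is visible of it) and "centre" ([column, row] in pixels, amid what is visible of it).
The state is a dict: "time_s": time; "joint_pos": joint angles; "dq": joint speeds; "effort": joint torques, N m; "ee_pos": TCP position; "orientation": TCP orientation; "contact_force": force on the tool from outside, world axes, zero at the start; "moment": the same for the moment, N m; "width": opening from 0.0 (shut) to 1.0 (fully open); "grip_force": force on a finger pad.
Only numpy, scipy, OpenCV 4.12 (cv2) and the standard library are available. Lean on these libraries where they do the work, as an engineer would, in place of code of your own. Each camera call takes 0.05 s, during which the arm holds its last target. There are 200 camera calls.

## Working session

There is one attempt and no reset: what is moved stays moved. The work goes in short steps, Python scripts to look and compute and a shell command to move; the robot and the scene stay as the last step left them, time stands still between calls to the robot, and variables do not carry over. Pictures are saved under pics/ and viewed, at most 10 in all, crops included, and the job is handed in when it is done.

```bash
mkdir -p pics; cat > h.py <<'E'
import numpy as np, cv2, json
from cell import robot
from scipy.spatial.transform import Rotation as R
def ray(p,uv):
    K=np.array(p["camera_matrix"]);k=p["k1"]
    d=np.array([(uv[0]-K[0,2])/K[0,0],(uv[1]-K[1,2])/K[1,1]]);s=d.copy()
    for _ in range(30): s=d/(1+k*(s@s))
    T=np.array(p["pose"]);return T[:3,3],T[:3,:3]@np.array([s[0],s[1],1])
def at(p,uv,z):
    o,d=ray(p,uv);return o+d*(z-o[2])/d[2]
def proj(p,X):
    T=np.array(p["pose"]);c=T[:3,:3].T@(np.array(X)-T[:3,3]);s=c[:2]/c[2];s=s*(1+p["k1"]*(s@s))
    K=np.array(p["camera_matrix"]);return np.array([K[0,0]*s[0]+K[0,2],K[1,1]*s[1]+K[1,2]])
def save(p,n,crop=None,sc=1):
    im=p["pixels"][:,:,::-1]
    if crop: im=im[crop[1]:crop[3],crop[0]:crop[2]]
    cv2.imwrite("pics/"+n,cv2.resize(im,None,fx=sc,fy=sc,interpolation=cv2.INTER_CUBIC))
def off(target,yaw=None):
    "units to reach target pos in tool axes; yaw = wanted world angle of tool y (mod pi)"
    s=robot.sense();r=R.from_quat(s["orientation"])
    print("t",s["time_s"],"pos",np.round(s["ee_pos"],4),"yaxis",np.round(r.as_matrix()[:,1],3))
    print("shift",np.round(r.inv().apply(np.array(target)-s["ee_pos"])/0.3,4))
    zr=R.from_quat(s["orientation"])
    if yaw is not None:
        y=r.as_matrix()[:,1];c=np.arctan2(y[1],y[0]);d=(yaw-c+np.pi/2)%np.pi-np.pi/2
        # desired: z down, y at c+d
        a=c+d;Y=np.array([np.cos(a),np.sin(a),0]);Z=np.array([0,0,-1.]);X=np.cross(Y,Z)
        print("turn",np.round((r.inv()*R.from_matrix(np.c_[X,Y,Z])).as_rotvec()/0.5,4),"j7",s["joint_pos"][6])
E
python3 - <<'E'
from h import *
np.set_printoptions(suppress=True,precision=4)
s=robot.sense();print(s)
for n in("scene","side"):
    p=robot.capture(n);save(p,n+"0.png",sc=1.4)
    print(n,np.array(p["pose"]),p["camera_matrix"],p["k1"])
    for l,z in [("dish",.014),("sampler",0),("key_grip",.114),("valve_grip",.093),("tab_grip",.073),("tally",.01),("bottle",.14),("gauge",.066),("stage",.048)]:
        try:
            for d in robot.regions_of(p,l): print(l,round(d["confidence"],2),d["centre"],d["region"].sum(),at(p,d["centre"],z))
        except Exception as e: print(l,e)
E
```

```text
{'time_s': 0.0, 'joint_pos': array([ 1.1213,  0.3117,  0.014 ,  1.5131, -0.0044,  1.3192, -0.0272]), 'dq': array([-0.0016,  0.0003, -0.0002, -0.0021, -0.0007,  0.0001, -0.0003]), 'effort': array([ -0.0001, -37.9911,   0.1458, -23.0588,   0.0121,   0.0137,
        -0.    ]), 'ee_pos': array([ 0.2179, -0.5042,  0.2382]), 'orientation': array([ 0.9793,  0.2025, -0.0003, -0.0011]), 'contact_force': array([0.2476, 1.4697, 0.3923]), 'moment': array([ 0.0099,  0.0377, -0.0404]), 'grip_force': 0.0, 'width': 1.0008564011315433}
scene [[-0.5088 -0.3762  0.7743 -0.6823]
 [-0.8606  0.2021 -0.4674  0.5425]
 [ 0.0194 -0.9042 -0.4266  0.6999]
 [ 0.      0.      0.      1.    ]] [[378.9313   0.     280.86  ]
 [  0.     378.9313 206.1331]
 [  0.       0.       1.    ]] 0.032576507475858114
dish 0.74 [226.4, 262.5] 189 [0.2808 0.1606 0.014 ]
dish 0.4 [381.0, 193.3] 57 [ 0.4632 -0.6877  0.014 ]
sampler 0.8 [225.1, 227.0] 3150 [0.5277 0.0609 0.    ]
valve_grip 0.41 [248.1, 208.3] 96 [ 0.4605 -0.0062  0.093 ]
tab_grip 0.63 [191.9, 229.8] 59 [0.4366 0.217  0.073 ]
bottle 0.65 [137.2, 232.7] 331 [0.3768 0.
[... 295 characters left out ...]
1.    ]] -0.11477016518033467
dish 0.89 [366.8, 364.4] 601 [ 0.4745 -0.72    0.014 ]
dish 0.52 [307.9, 288.0] 218 [ 0.4289 -0.4544  0.014 ]
dish 0.45 [286.2, 260.4] 170 [ 0.4066 -0.3327  0.014 ]
sampler 0.76 [270.0, 192.4] 2734 [0.4705 0.0398 0.    ]
sampler 0.32 [283.9, 263.1] 176 [ 0.4008 -0.3283  0.    ]
key_grip 0.66 [272.6, 161.0] 89 [0.4934 0.0746 0.114 ]
key_grip 0.18 [323.3, 261.7] 193 [ 0.4651 -0.4616  0.114 ]
tab_grip 0.57 [254.3, 158.6] 43 [0.4507 0.1813 0.073 ]
tally 0.76 [323.1, 260.5] 156 [ 0.5138 -0.3649  0.01  ]
bottle 0.56 [243.9, 139.8] 277 [0.4228 0.2235 0.14  ]
gauge 0.26 [283.9, 261.3] 178 [ 0.3821 -0.3825  0.066 ]
stage 0.86 [269.8, 192.5] 2738 [ 0.4505 -0.0254  0.048 ]
```

View pics/scene0.png

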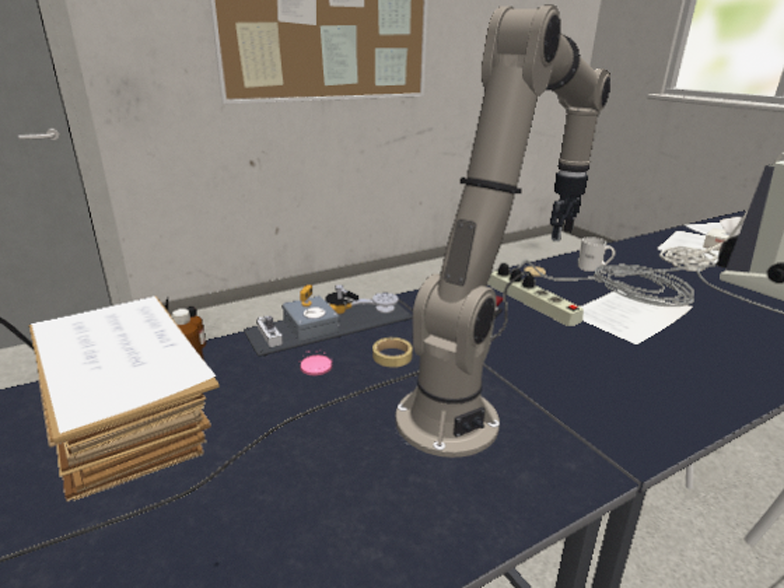

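View pics/side0.png

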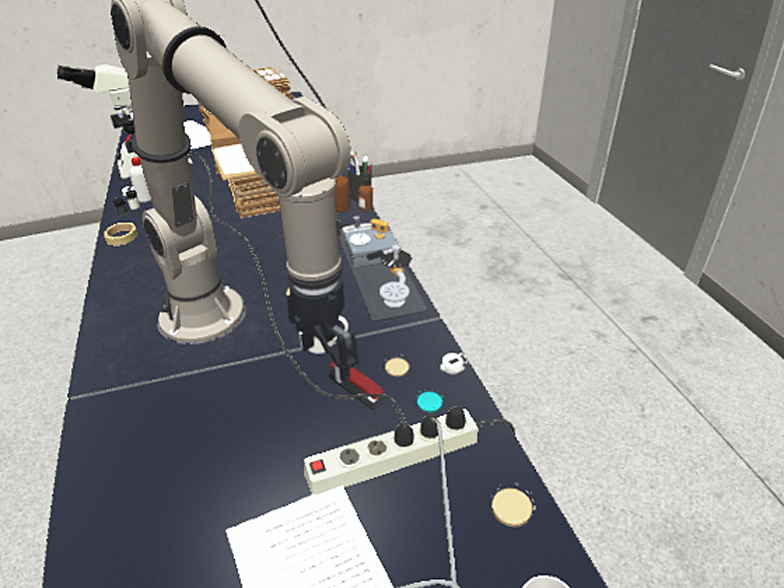

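The side view shows a small beige disc at (284,262), a turquoise one at (307,287) and a larger beige one at (366,364). The sampler is around (270,192). In the scene view a pink disc is at (226,262). The candidate is the smaller beige disc; I'll measure both beige discs and move closer to check.

```bash
python3 - <<'E'
from h import *
p=robot.capture("side")
for d in robot.regions_of(p,"dish"):
    ys,xs=np.nonzero(d["region"]);u=d["centre"]
    A=at(p,[xs.min(),u[1]],.014);B=at(p,[xs.max()+1,u[1]],.014)
    print(u,d["confidence"],"width m",np.linalg.norm(A-B),"rgb",p["pixels"][d["region"]].mean(0))
off([.41,-.28,.30],np.pi/2)
E
```

```text
[283.9, 259.4] 0.72 width m 0.048391429694655666 rgb [222.76923077 207.78698225 162.30177515]
[369.6, 365.6] 0.69 width m 0.0688257934180381 rgb [226.44233807 213.01263823 165.43917852]
[306.8, 288.9] 0.69 width m 0.04756371426345584 rgb [ 57.59330144 219.32057416 217.10526316]
t 1.1 pos [ 0.2182 -0.5049  0.2393] yaxis [ 0.397 -0.918  0.   ]
shift [ 0.8844 -0.4346 -0.2024]
turn [1.000e-04 1.000e-04 8.158e-01] j7 -0.02717969911811862
```

```bash
python3 -m handwheel '[[0.18,-0.09,-0.04,0,0,0.2,1],[0.36,-0.18,-0.08,0,0,0.4,1],[0.54,-0.26,-0.12,0,0,0.6,1],[0.72,-0.35,-0.16,0,0,0.8,1],[0.88,-0.43,-0.2,0,0,0.816,1],[0.884,-0.435,-0.2,0,0,0.816,1],[0.884,-0.435,-0.2,0,0,0.816,1],[0.884,-0.435,-0.2,0,0,0.816,1]]' && python3 - <<'E'
from h import *
p=robot.capture("wrist");save(p,"w1.png",sc=1.4)
print(np.round(p["pose"],3))
for d in robot.regions_of(p,"dish"):
    ys,xs=np.nonzero(d["region"]);u=d["centre"]
    A=at(p,[xs.min(),u[1]],.014);B=at(p,[xs.max()+1,u[1]],.014)
    print(u,round(d["confidence"],2),at(p,u,.012),"width",np.linalg.norm(A-B),p["pixels"][d["region"]].mean(0))
off([.41,-.28,.3],np.pi/2)
E
```

```text
time_s: 2.1
ee_pos: [0.4084, -0.2816, 0.2989]
orientation: [1.0, -0.002, -0.001, 0.0]
contact_force: [0.2, 0.5, 0.6]
width: 1.0
grip_force: 0.0
[[-0.005 -0.96  -0.279  0.48 ]
 [-1.     0.004  0.001 -0.281]
 [ 0.     0.279 -0.96   0.432]
 [ 0.     0.     0.     1.   ]]
[396.0, 148.2] 0.73 [ 0.43606336 -0.4318841   0.012     ] width 0.050238314564781346 [ 92.13227953 241.41680532 240.61980033]
[310.0, 171.8] 0.57 [ 0.40648955 -0.32363766  0.012     ] width 0.05161835819263142 [235.20170213 222.26382979 181.36340426]
t 2.2 pos [ 0.4087 -0.2813  0.2989] yaxis [-0.003 -1.     0.   ]
shift [ 0.0045 -0.0045 -0.0036]
turn [ 0.      0.0019 -0.007 ] j7 -1.0278907382567115
```

View pics/w1.png

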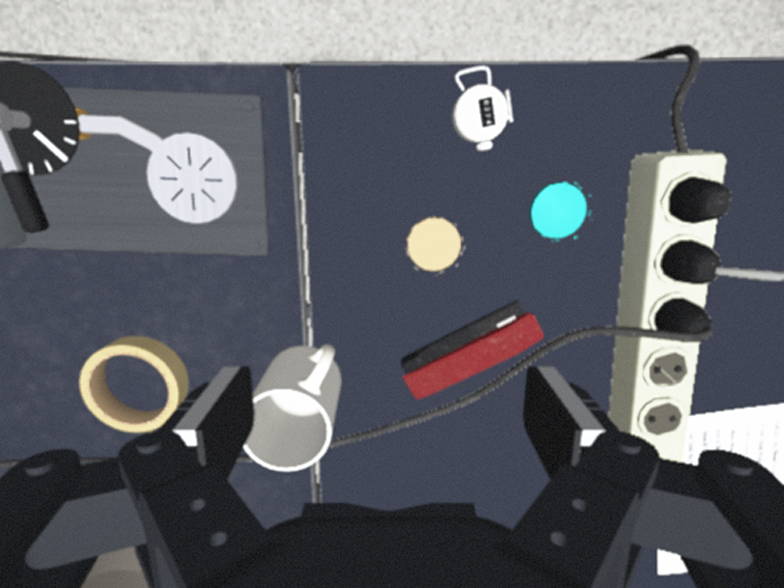

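The wrist picture shows a beige disc at (310,172), a turquoise one at (398,150) and the tally at (343,80). The stage is at (136,127) and the valve handle at about (20,145). Candidates: beige (310,172) about 50 mm, turquoise (398,150) excluded by colour, pink excluded by colour, far beige at side (368,365) about 69 mm and larger. So the beige one at (310,172) is meant. I'll confirm it in a crop.

```bash
python3 - <<'E'
from h import *
p=robot.capture("wrist");save(p,"w1c.png",(230,100,430,230),4)
im=p["pixels"].astype(int)
def blob(mask,seed):
    n,l,st,c=cv2.connectedComponentsWithStats(mask.astype(np.uint8));i=l[seed[1],seed[0]];
    cs,_=cv2.findContours((l==i).astype(np.uint8),0,1);c=max(cs,key=cv2.contourArea)
    return cv2.fitEllipse(cv2.convexHull(c)),c
e,_=blob((im.min(2)>130)&(im[:,:,0]-im[:,:,2]>25),(310,172));print("dish",e,at(p,e[0],.012))
e,c=blob((im.min(2)>175),(125,122));print("stage",e,at(p,e[0],.048), cv2.boundingRect(c))
# grip dark
off([*at(p,blob((im.min(2)>130)&(im[:,:,0]-im[:,:,2]>25),(310,172))[0][0],.012)[:2],.012],np.pi/2)
E
```

```text
dish ((309.80133056640625, 174.05650329589844), (37.85252380371094, 38.723052978515625), 55.00285720825195) [ 0.40384321 -0.323137    0.012     ]
stage ((112.891357421875, 117.68138122558594), (67.38843536376953, 122.52098846435547), 113.26165008544922) [ 0.47536651 -0.09584481  0.048     ] (57, 83, 112, 77)
t 2.25 pos [ 0.4089 -0.2811  0.299 ] yaxis [-0.003 -1.    -0.   ]
shift [-0.0156  0.1403  0.9566]
turn [-0.0001  0.0015 -0.006 ] j7 -1.0279688061358274
```

View pics/w1c.png

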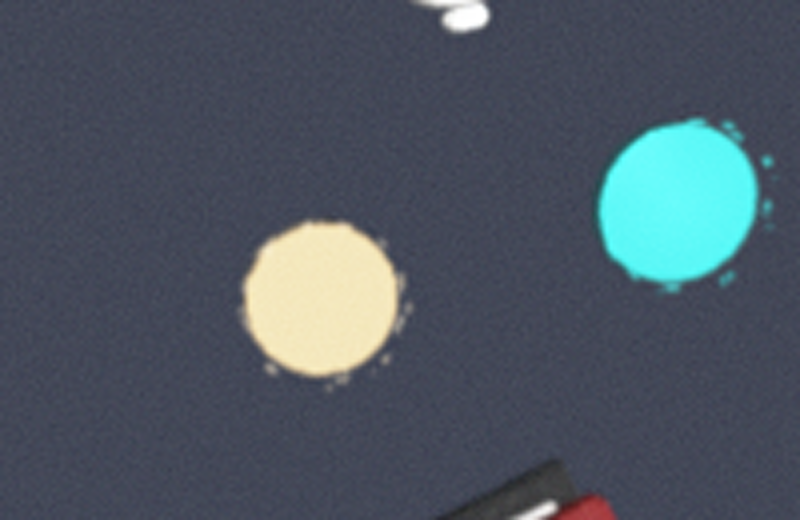

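The crop confirms it: a plain beige disc at crop (320,300), px (310,174), with a clear rim, next to the turquoise one.

```bash
python3 -m handwheel '[[-0.016,0.14,0.19,0,0,0,1],[-0.016,0.14,0.38,0,0,0,1],[-0.016,0.14,0.57,0,0,0,1],[-0.016,0.14,0.76,0,0,0,1],[-0.016,0.14,0.9,0,0,0,1],[-0.016,0.14,0.955,0,0,0,1],[-0.016,0.14,0.955,0,0,0,1],[-0.016,0.14,0.955,0,0,0,0.2]]' 30 && python3 -m handwheel '[[0,0,0,0,0,0,-0.5],[0,0,0,0,0,0,-0.5],[0,0,0,0,0,0,-0.5],[0,0,0,0,0,0,-0.5],[0,0,-0.1,0,0,0,-0.5],[0,0,-0.25,0,0,0,-0.5],[0,0,-0.42,0,0,0,-0.5],[0,0,-0.6,0,0,0,-0.5]]' 30
python3 - <<'E'
from h import *
p=robot.capture("wrist");save(p,"w2.png",sc=1.4)
off([.48,-.105,.2],np.pi/2)
for l,z in [("key_grip",.114),("valve_grip",.093),("tab_grip",.073)]:
    for d in robot.regions_of(p,l)[:2]: print(l,d["confidence"],d["centre"],at(p,d["centre"],z))
E
```

```text
time_s: 3.25
ee_pos: [0.4066, -0.3232, 0.0147]
orientation: [1.0, -0.0, 0.002, 0.001]
contact_force: [0.7, -0.7, 0.3]
width: 0.821
grip_force: 0.0
time_s: 4.25
ee_pos: [0.4051, -0.3219, 0.1957]
orientation: [1.0, -0.0, 0.001, 0.001]
contact_force: [0.4, -0.6, -0.3]
width: 0.648
grip_force: 31.9
t 4.3 pos [ 0.4092 -0.3249  0.204 ] yaxis [-0.    -1.     0.011]
shift [ 0.2359 -0.733   0.0087]
turn [ 0.0216 -0.0277 -0.0002] j7 -0.9600749270651052
key_grip 0.49 [56.5, 124.3] [ 0.46943071 -0.18221748  0.114     ]
```

View pics/w2.png

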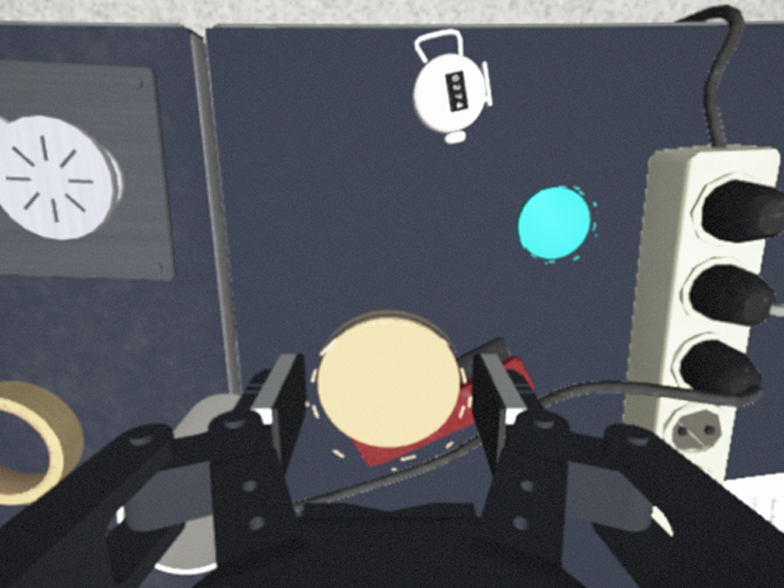

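The dish is held between the pads at (277,273). Now I'll survey the whole sampler.

```bash
python3 -m handwheel '[[0.02,-0.18,-0.08,0,0,0,-0.5],[0.04,-0.36,-0.16,0,0,0,-0.5],[0.06,-0.54,-0.24,0,0,0,-0.5],[0.08,-0.72,-0.32,0,0,0,-0.5],[0.1,-0.9,-0.39,0,0,0,-0.5],[0.1,-1,-0.39,0.02,-0.02,0,-0.5],[0.1,-1,-0.39,0.02,-0.02,0,-0.5],[0.1,-1,-0.39,0.02,-0.02,0,-0.5]]' 30
python3 - <<'E'
from h import *
p=robot.capture("wrist");save(p,"w3.png",sc=1.4);np.savez("w3.npz",**{k:p[k] for k in("pixels","camera_matrix","k1","pose")})
off([.48,-.105,.2],np.pi/2)
for l,z in [("key_grip",.114),("valve_grip",.093),("tab_grip",.073),("gauge",.066),("dish",0.33),("bottle",.14)]:
    for d in robot.regions_of(p,l)[:2]: print(l,round(d["confidence"],2),d["centre"],at(p,d["centre"],z))
E
```

```text
time_s: 5.45
ee_pos: [0.4343, -0.0233, 0.3086]
orientation: [1.0, -0.001, -0.006, -0.005]
contact_force: [-0.0, -0.4, -0.2]
width: 0.653
grip_force: 32.0
t 5.5 pos [ 0.4345 -0.0236  0.3087] yaxis [-0.003 -1.    -0.009]
shift [0.157  0.2741 0.358 ]
turn [-0.0186  0.0246 -0.0057] j7 -1.572638215258836
key_grip 0.56 [157.0, 125.7] [0.49175691 0.09564836 0.114     ]
valve_grip 0.83 [264.9, 142.1] [ 0.47406755 -0.00799353  0.093     ]
tab_grip 0.61 [83.6, 151.1] [0.46216617 0.19554959 0.073     ]
gauge 0.74 [265.4, 143.5] [ 0.46993792 -0.00727264  0.066     ]
dish 0.91 [277.6, 268.4] [ 0.45000893 -0.02322662  0.33      ]
dish 0.81 [159.2, 248.6] [0.45803707 0.02036387 0.33      ]
```

View pics/w3.png

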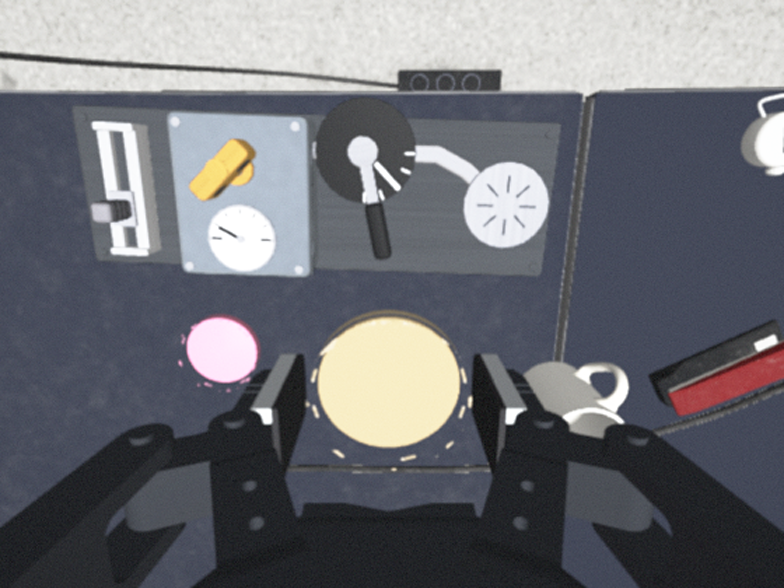

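The wrist picture, in original pixels, shows:
- stage (361,146), valve axis (259,108) and grip (268,165)
- key wing (158,120), gauge (172,170) with its pointer about 25° past the left mark, tab (78,150)
- base corners (54,76), (400,89), (387,197), (69,186)

Now I'll fit the sampler's pose.

```bash
cat > fit.py <<'E'
from h import *
from scipy.optimize import least_squares
p=dict(np.load("w3.npz"));im=p["pixels"].astype(int)
m=((im.min(2)>150)).astype(np.uint8);m=cv2.morphologyEx(m,cv2.MORPH_OPEN,cv2.getStructuringElement(2,(25,25)))
n,l,st,c=cv2.connectedComponentsWithStats(m);i=l[146,355]
cs,_=cv2.findContours((l==i).astype(np.uint8),0,1);e=cv2.fitEllipse(cv2.convexHull(max(cs,key=cv2.contourArea)));print("stage el",e)
st=at(p,e[0],.048);print("stage",st)
pts=[((0,-.165,.048),e[0],3)]+[((a,b,.014),(u/1.4,v/1.4),1) for a,b,u,v in[(.07,.215,75,106),(.07,-.215,560,125),(-.07,-.215,542,276),(-.07,.215,97,260)]]
def W(q,X): return np.r_[R.from_euler('z',q[2]).as_matrix()[:2,:2]@np.array(X[:2])+q[:2],X[2]]
f=lambda q:np.concatenate([w*(proj(p,W(q,X))-u) for X,u,w in pts])
q=least_squares(f,[.48,.06,0]).x;print("pose",q,np.round(f(q),1))
for n,uv,z in[("axis",(362,152),.09),("gripend",(382,255),.093),("gripin",(373,207),.093),("wingA",(195,190),.114),("wingB",(248,146),.114),("gauge",(241,238),.066),("tabtop",(103,210),.073)]:
    X=at(p,np.array(uv)/1.4,z);print(n,X,"local",R.from_euler('z',-q[2]).as_matrix()[:2,:2]@(X[:2]-q[:2]))
E
python3 - <<'E'
from fit import *
s=robot.sense();T=np.array(p["pose"])
# dish centre: top face height = tcp-.0125+.014
X=at(p,(277.6,273),s["ee_pos"][2]+.0015);print("dish in hand",X,"tcp",s["ee_pos"],X-s["ee_pos"])
im8=im.astype(np.uint8);mm=((im.min(2)>130)&(im[:,:,0]-im[:,:,2]>25)).astype(np.uint8);mm[:215]=0
n,l,stt,c=cv2.connectedComponentsWithStats(mm);i=l[273,277];cs,_=cv2.findContours((l==i).astype(np.uint8),0,1);e=cv2.fitEllipse(max(cs,key=cv2.contourArea));X=at(p,e[0],s["ee_pos"][2]);print(e,X-s["ee_pos"])
d=X-s["ee_pos"]
off([st[0]-d[0],st[1]-d[1],.0125+.048+.03],q[2]+np.pi/2)
E
```

```text
stage el ((343.0, 145.5), (25.003116607666016, 25.12800407409668), 0.0)
stage [ 0.46560436 -0.09838575  0.048     ]
pose [ 0.46871631  0.05991454 -0.02461124] [ 16.8   2.4 -18.6   1.1 -10.8  -3.4 -10.9  -0.2 -13.3   3.6]
axis [ 0.50762385 -0.00182589  0.09      ] local [ 0.04041511 -0.06076427]
gripend [ 0.43123729 -0.01605507  0.093     ] local [-0.03559816 -0.07686891]
gripin [ 0.46809903 -0.00952227  0.093     ] local [ 0.00109165 -0.06943096]
wingA [0.48222683 0.11405299 0.114     ] local [0.01217415 0.05445453]
wingB [0.51154203 0.07421646 0.114     ] local [0.0424608  0.01535148]
gauge [0.43971642 0.10130851 0.066     ] local [-0.03000976  0.04066779]
tabtop [0.46335654 0.20644009 0.073     ] local [-0.00896396  0.14634928]
dish in hand [ 0.43801726 -0.02304168  0.3111382 ] tcp [ 0.43501137 -0.02256213  0.3096382 ] [ 0.00300589 -0.00047955  0.0015    ]
((276.87017822265625, 272.7403259277344), (91.71564483642578, 102.08670043945312), 90.82160949707031) [ 0.00233229 -0.00014013  0.        ]
t 5.8 pos [ 0.435  -0.0226  0.3096] yaxis [-0.002 -1.    -0.01 ]
shift [0.1021 0.2594 0.7269]
turn [-0.0197  0.0208  0.0462] j7 -1.5729728172365622
```

```bash
sed -i 's|^m=.*|m=((im.min(2)>150)).astype(np.uint8);m=cv2.morphologyEx(m,cv2.MORPH_CLOSE,np.ones((7,7)));m=cv2.morphologyEx(m,cv2.MORPH_OPEN,cv2.getStructuringElement(2,(35,35)))|' fit.py
python3 - <<'E'
from fit import *
off([st[0]-.0025,st[1],.0125+.048+.03],q[2]+np.pi/2)
E
```

```text
stage el ((360.5216064453125, 145.5477294921875), (60.40555191040039, 62.68348693847656), 50.53634262084961)
stage [ 0.4654813  -0.11905422  0.048     ]
pose [ 0.46982114  0.04495766 -0.03049588] [ 2.2  1.8 -6.1 -0.9  1.9 -3.4 -0.  -0.1 -2.7  1.9]
axis [ 0.50762385 -0.00182589  0.09      ] local [ 0.03921162 -0.04560915]
gripend [ 0.43123729 -0.01605507  0.093     ] local [-0.03670556 -0.06216083]
gripin [ 0.46809903 -0.00952227  0.093     ] local [-6.01575938e-05 -5.45071067e-02]
wingA [0.48222683 0.11405299 0.114     ] local [0.01029313 0.06944146]
wingB [0.51154203 0.07421646 0.114     ] local [0.04080936 0.03051731]
gauge [0.43971642 0.10130851 0.066     ] local [-0.03180892  0.05540672]
tabtop [0.46335654 0.20644009 0.073     ] local [-0.01138538  0.16121023]
t 5.8 pos [ 0.435  -0.0226  0.3096] yaxis [-0.002 -1.    -0.01 ]
shift [0.1012 0.3288 0.7262]
turn [-0.0197  0.0209  0.058 ] j7 -1.5729728172365622
```

```bash
python3 -m handwheel '[[0.05,0.15,0.05,-0.01,0.01,0.02,-0.5],[0.101,0.329,0.1,-0.02,0.02,0.058,-0.5],[0.101,0.329,0.28,-0.02,0.02,0.058,-0.5],[0.101,0.329,0.46,-0.02,0.02,0.058,-0.5],[0.101,0.329,0.63,-0.02,0.02,0.058,-0.5],[0.101,0.329,0.726,-0.02,0.02,0.058,-0.5],[0.101,0.329,0.726,-0.02,0.02,0.058,-0.5],[0.101,0.329,0.726,-0.02,0.02,0.058,-0.5]]' 30
python3 - <<'E'
from h import *
p=robot.capture("wrist")
im=p["pixels"].astype(int);s=robot.sense()
mm=((im.min(2)>130)&(im[:,:,0]-im[:,:,2]>25)).astype(np.uint8);mm[:215]=0
n,l,stt,c=cv2.connectedComponentsWithStats(mm);i=l[273,277];cs,_=cv2.findContours((l==i).astype(np.uint8),0,1);e=cv2.fitEllipse(max(cs,key=cv2.contourArea));X=at(p,e[0],s["ee_pos"][2]);print(e,X)
save(p,"w4.png",sc=1)
off([.463,-.1193,.0605],-.0305+np.pi/2)
E
```

```text
time_s: 6.8
ee_pos: [0.4645, -0.1188, 0.0921]
orientation: [1.0, -0.015, 0.001, 0.0]
contact_force: [0.2, 0.5, -0.4]
width: 0.648
grip_force: 32.0
((276.9287414550781, 272.6972351074219), (92.27821350097656, 101.51087951660156), 88.88540649414062) [ 0.4671322  -0.11832336  0.09248917]
t 6.85 pos [ 0.4649 -0.1189  0.0925] yaxis [-0.029 -1.     0.001]
shift [-0.0065  0.0015  0.1066]
turn [ 0.002  -0.0071  0.0023] j7 -1.479591978953971
```

```bash
python3 -m handwheel '[[-0.006,0.001,0.04,0,0,0,-0.5],[-0.006,0.001,0.08,0,0,0,-0.5],[-0.006,0.001,0.095,0,0,0,-0.5],[-0.006,0.001,0.105,0,0,0,-0.5],[-0.006,0.001,0.105,0,0,0,-0.5],[-0.006,0.001,0.105,0,0,0,-0.5],[-0.006,0.001,0.105,0,0,0,0.45],[-0.006,0.001,0.105,0,0,0,0.55]]' 30
python3 -m handwheel '[[0,0,0,0,0,0,0.6],[0,0,-0.1,0,0,0,0.7],[0,0,-0.25,0,0,0,0.7],[0,0,-0.42,0,0,0,0.7],[0,0,-0.6,0,0,0,0.7],[0,-0.2,-0.7,0,0,0,0.7],[0,-0.2,-0.7,0,0,0,0.7],[0,-0.2,-0.7,0,0,0,0.7]]' 30
python3 - <<'E'
from h import *
p=robot.capture("wrist");np.savez("w5.npz",**{k:p[k] for k in("pixels","camera_matrix","k1","pose")})
save(p,"w5.png",sc=1.4);off([.49,.09,.2],np.pi/2)
for l,z in [("dish",.06),("key_grip",.114),("valve_grip",.093),("tab_grip",.073)]:
    for d in robot.regions_of(p,l)[:2]: print(l,round(d["confidence"],2),d["centre"],at(p,d["centre"],z))
E
```

```text
time_s: 7.85
ee_pos: [0.4612, -0.1187, 0.0589]
orientation: [1.0, -0.015, -0.0, 0.0]
contact_force: [0.8, 0.1, -0.6]
width: 0.771
grip_force: 0.0
time_s: 8.85
ee_pos: [0.463, -0.0584, 0.2688]
orientation: [1.0, -0.014, -0.0, 0.0]
contact_force: [-0.4, -0.8, -0.4]
width: 0.853
grip_force: 0.0
t 8.9 pos [ 0.4626 -0.0595  0.2682] yaxis [-0.03  -1.     0.001]
shift [ 0.0771 -0.5009  0.2267]
turn [ 0.0015  0.0044 -0.0593] j7 -1.5537487013710136
dish 0.9 [331.7, 183.2] [ 0.46098402 -0.11607948  0.06      ]
dish 0.59 [120.9, 283.1] [0.34953969 0.12680476 0.06      ]
key_grip 0.74 [31.9, 190.1] [0.47371146 0.16106694 0.114     ]
key_grip 0.71 [105.3, 164.3] [0.49507019 0.09218351 0.114     ]
valve_grip 0.64 [225.1, 179.1] [ 0.4749887  -0.00833877  0.093     ]
tab_grip 0.96 [36.0, 189.6] [0.465496   0.18834974 0.073     ]
```

View pics/w5.png

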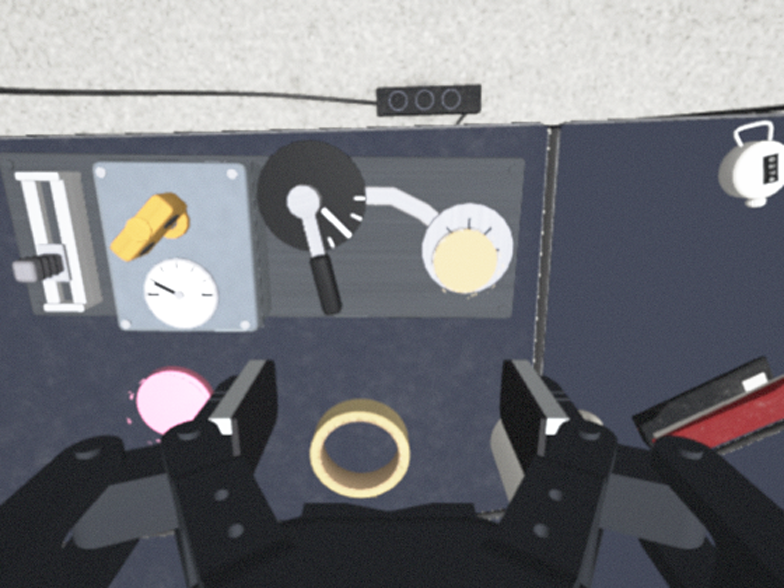

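The dish lies flat on the stage, but it looks a few mm too near the robot: dish (332,186), stage (334,177). I'll measure it and correct it.

```bash
cat > ds.py <<'E'
from h import *
def ds(p,seed):
    im=p["pixels"].astype(int)
    b=((im.min(2)>120)&(im[:,:,0]-im[:,:,2]>25)).astype(np.uint8)
    n,l,s,c=cv2.connectedComponentsWithStats(b);i=l[seed[1],seed[0]];cs,_=cv2.findContours((l==i).astype(np.uint8),0,1)
    e=cv2.fitEllipse(max(cs,key=cv2.contourArea));D=at(p,e[0],.061);print("dish",e,D)
    m=(im.min(2)>140).astype(np.uint8)|(l==i).astype(np.uint8)
    m=cv2.morphologyEx(m,cv2.MORPH_CLOSE,np.ones((7,7)));m=cv2.morphologyEx(m,cv2.MORPH_OPEN,cv2.getStructuringElement(2,(31,31)))
    n,l,s,c=cv2.connectedComponentsWithStats(m);i=l[seed[1],seed[0]];cs,_=cv2.findContours((l==i).astype(np.uint8),0,1)
    C=max(cs,key=cv2.contourArea)[:,0]
    P=np.array([at(p,c,.048)[:2] for c in C])
    # drop edge points near dish, fit circle r=36mm
    from scipy.optimize import least_squares
    r=least_squares(lambda q:np.hypot(*(P-q).T)-.036,P.mean(0),loss="soft_l1",f_scale=.001)
    print("stage",r.x,"rms",np.sqrt(np.mean(r.fun**2)),"delta",D[:2]-r.x)
if __name__=="__main__":
    p=dict(np.load("w5.npz"));ds(p,(332,187))
E
python3 ds.py
```

```text
dish ((331.8658447265625, 185.90472412109375), (43.01875305175781, 45.230384826660156), 46.41353225708008) [ 0.45825525 -0.11614571  0.061     ]
stage [ 0.4645327  -0.11953645] rms 0.0009064565784456083 delta [-0.00627745  0.00339074]
```

```bash
python3 -m handwheel '[[0,0.1,0.1,0,0,0,0.7],[0,0.2,0.2,0,0,0,0.7],[0,0.2,0.38,0,0,0,0.7],[0,0.2,0.55,0,0,0,0.7],[0,0.2,0.65,0,0,0,0.7],[0,0.2,0.7,0,0,0,0.7],[0,0.2,0.7,0,0,0,0.7],[0,0.2,0.7,0,0,0,0.2]]' 30
python3 -m handwheel '[[0,0,0,0,0,0,-0.5],[0,0,0,0,0,0,-0.5],[0,0,0,0,0,0,-0.5],[0,0,-0.013,0,0,0,-0.5],[0.021,0.011,-0.013,0,0,0,-0.5],[0.021,0.011,-0.013,0,0,0,-0.5],[0.021,0.011,0,0,0,0,-0.5],[0.021,0.011,0,0,0,0,-0.5]]' 30
python3 -m handwheel '[[0,0,0,0,0,0,0.45],[0,0,0,0,0,0,0.6],[0,0,0,0,0,0,0.7],[0,0,-0.12,0,0,0,0.7],[0,0,-0.3,0,0,0,0.7],[0,-0.1,-0.48,0,0,0,0.7],[0,-0.2,-0.65,0,0,0,0.7],[0,-0.2,-0.7,0,0,0,0.7]]' 30
python3 - <<'E'
from ds import *
p=robot.capture("wrist");np.savez("w6.npz",**{k:p[k] for k in("pixels","camera_matrix","k1","pose")})
ds(p,tuple(int(v) for v in proj(p,(.464,-.119,.061))))
off([.49,.09,.2],np.pi/2)
E
```

```text
time_s: 10.1
ee_pos: [0.4627, -0.1191, 0.0606]
orientation: [1.0, -0.015, 0.001, 0.0]
contact_force: [-4.9, 0.6, 16.9]
width: 0.662
grip_force: 30.6
time_s: 11.1
ee_pos: [0.468, -0.1224, 0.0608]
orientation: [1.0, -0.015, 0.0, 0.0]
contact_force: [-3.4, 0.0, 12.0]
width: 0.652
grip_force: 33.0
time_s: 12.1
ee_pos: [0.4713, -0.0589, 0.2729]
orientation: [1.0, -0.012, 0.004, -0.0]
contact_force: [-0.3, -0.3, 0.6]
width: 0.848
grip_force: 0.0
dish ((334.0461120605469, 189.08389282226562), (42.08804702758789, 44.256404876708984), 63.84860610961914) [ 0.46403706 -0.11953451  0.061     ]
stage [ 0.46466186 -0.11959615] rms 0.0008566177094642195 delta [-6.24797914e-04  6.16443057e-05]
t 12.15 pos [ 0.4713 -0.0612  0.2729] yaxis [-0.026 -1.     0.001]
shift [ 0.0476 -0.5059  0.2427]
turn [ 0.0029 -0.0134 -0.0526] j7 -1.5504499404534096
```

Dish centred to within 1 mm. Now on to the key. I'll pinch the wing along its length first, then alternate grips over about 90° strokes.

```bash
python3 -m handwheel '[[0.02,-0.1,0.0,0,0,-0.3,1],[0.04,-0.25,0,0,0,-0.6,1],[0.06,-0.4,0.05,0,0,-0.9,1],[0.08,-0.5,0.1,0,0,-1,1],[0.08,-0.5,0.1,0,0,-1,1],[0.08,-0.5,0.1,0,0,-1,1],[0.08,-0.5,0.1,0,0,-1,1],[0.08,-0.5,0.1,0,0,-1,1]]' 60
python3 - <<'E'
from h import *
p=robot.capture("wrist");np.savez("w7.npz",**{k:p[k] for k in("pixels","camera_matrix","k1","pose")})
save(p,"w7.png",sc=1.4)
for l,z in [("key_grip",.114),("tab_grip",.073)]:
    for d in robot.regions_of(p,l)[:2]: print(l,round(d["confidence"],2),d["centre"],at(p,d["centre"],z))
off([.497,.092,.2],np.deg2rad(-53))
E
```

```text
time_s: 13.15
ee_pos: [0.498, 0.0858, 0.2395]
orientation: [0.973, 0.232, 0.0, 0.0]
contact_force: [-0.3, 0.7, -0.4]
width: 0.998
grip_force: 0.0
key_grip 0.6 [263.1, 196.7] [0.49821849 0.098843   0.114     ]
tab_grip 0.66 [151.8, 165.3] [0.46883461 0.19995695 0.073     ]
t 13.3 pos [0.4978 0.0866 0.2395] yaxis [ 0.453 -0.892  0.001]
shift [ 0.0057 -0.0174  0.1315]
turn [ 0.001  -0.0004 -0.3517] j7 -1.4144915367469602
```

View pics/w7.png

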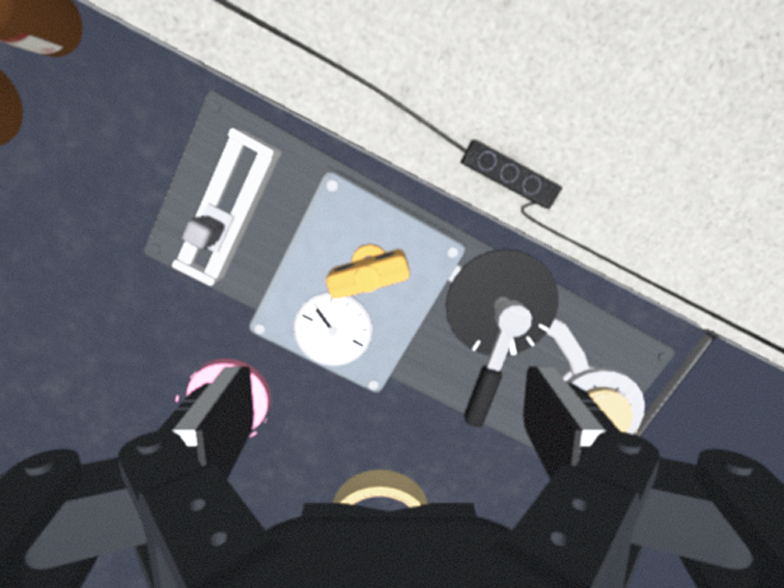

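The wing top runs from (235,205) to (290,185) in original pixels, centre about (263,196). The valve hub is at (368,230) and the tab at (150,165).

```bash
python3 - <<'E'
from h import *
p=dict(np.load("w7.npz"));im=p["pixels"]
h=cv2.cvtColor(im,cv2.COLOR_RGB2HSV);m=((h[:,:,0]>10)&(h[:,:,0]<30)&(h[:,:,1]>140)&(h[:,:,2]>215)).astype(np.uint8);m[:165]=0;m[225:]=0;m[:,:225]=0;m[:,300:]=0
m=cv2.morphologyEx(m,cv2.MORPH_OPEN,np.ones((7,7)))
cs,_=cv2.findContours(m,0,1);c=max(cs,key=cv2.contourArea)
P=np.array([at(p,q,.114)[:2] for q in c[:,0]],np.float32)*1000
r=cv2.minAreaRect(P);print(r);b=cv2.boxPoints(r);print(b)
d=max((b[1]-b[0],b[2]-b[1]),key=np.linalg.norm);print("angle",np.degrees(np.arctan2(d[1],d[0])),cv2.contourArea(c))
from fit import q,W
for X in[(.03,.05,.066),(-.032,.055,.066)]:print(W(q,X))
for n,uv in[("hTL",(332,172)),("hTR",(466,248)),("hBR",(380,391)),("hBL",(250,327))]:print(n,at(p,np.array(uv)/1.4,.066))
cv2.imwrite("pics/k.png",cv2.resize(im[150:250,200:320,::-1],None,fx=5,fy=5))
E
```

```text
Traceback (most recent call last):
ValueError: max() iterable argument is empty
```

```bash
python3 - <<'E'
from h import *
p=dict(np.load("w7.npz"));im=p["pixels"]
h=cv2.cvtColor(im,cv2.COLOR_RGB2HSV)
for u,v in[(263,190),(263,198),(263,204),(250,198),(280,186),(250,206)]:print((u,v),h[v,u],end=" ")
m=((h[:,:,0]>8)&(h[:,:,0]<32)&(h[:,:,1]>110)).astype(np.uint8);m[:165]=0;m[225:]=0;m[:,:225]=0;m[:,300:]=0
V=h[:,:,2][m>0];print(np.percentile(V,[5,25,50,75,95]),m.sum())
for n,uv in[("hTL",(332,172)),("hTR",(466,248)),("hBR",(380,391)),("hBL",(250,327))]:print(n,at(p,np.array(uv)/1.4,.066))
cv2.imwrite("pics/k.png",cv2.resize(im[160:230,215:310,::-1],None,fx=6,fy=6))
E
```

```text
(263, 190) [ 21 141 237] (263, 198) [ 25 124 252] (263, 204) [ 24 125 252] (250, 198) [ 24 130 251] (280, 186) [ 24 130 251] (250, 206) [ 24 125 252] [146. 247. 251. 252. 252.] 1313
hTL [0.53787398 0.14667131 0.066     ]
hTR [0.533558  0.0445017 0.066    ]
hBR [0.41071451 0.0485033  0.066     ]
hBL [0.41440149 0.15387731 0.066     ]
```

View pics/k.png

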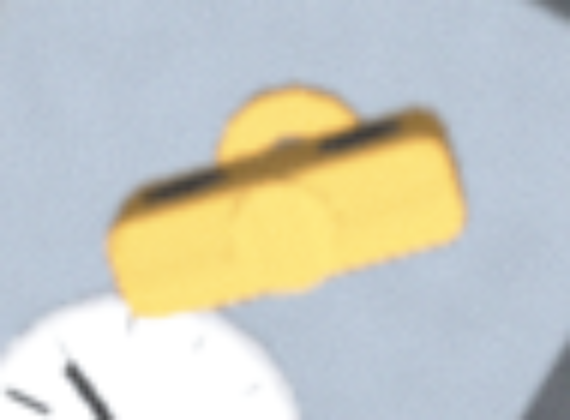

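The enlarged crop shows the wing's top face centred at crop (285,235), i.e. px (262.5,199.2), with its long axis along crop (325,-83).

```bash
python3 - <<'E'
from h import *
p=dict(np.load("w7.npz"))
f=lambda u,v:at(p,(u/6+214.9,v/6+159.9),.114)
C=f(285,235);A=f(125,278);B=f(450,192);d=B-A
print(C,np.linalg.norm(d),np.degrees(np.arctan2(d[1],d[0])))
ax=np.arctan2(d[1],d[0])
off([C[0]+.002,C[1]-.0025,.108],ax)
E
```

```text
[0.49616954 0.09847668 0.114     ] 0.04604621117260149 -47.980856307818435
t 13.3 pos [0.4978 0.0866 0.2395] yaxis [ 0.453 -0.892  0.001]
shift [ 0.0151 -0.0276  0.4382]
turn [ 1.100e-03 -3.000e-04 -5.269e-01] j7 -1.4144915367469602
```

```bash
python3 -m handwheel '[[0.015,-0.028,0.1,0,0,-0.3,1],[0.015,-0.028,0.22,0,0,-0.527,1],[0.015,-0.028,0.36,0,0,-0.527,1],[0.015,-0.028,0.46,0,0,-0.527,1],[0.015,-0.028,0.49,0,0,-0.527,1],[0.015,-0.028,0.49,0,0,-0.527,0.2],[0.015,-0.028,0.49,0,0,-0.527,-0.5],[0.015,-0.028,0.49,0,0,-0.527,-0.5]]' 30
python3 -c "
from h import *
s=robot.sense();print(s['joint_pos'],s['contact_force'],s['moment'],s['width']);off([.498,.096,.092],-.837)"
```

```text
time_s: 14.3
ee_pos: [0.4968, 0.0998, 0.0942]
orientation: [0.933, 0.36, 0.0, -0.002]
contact_force: [-5.2, 4.0, 5.1]
width: 0.576
grip_force: 32.1
[ 0.15439222  0.40323356 -0.48984989  1.8155829   0.22032085  0.97749473
 -1.26106919] [-5.20214398  4.03588454  5.07946159] [ 0.74973507  1.17478967 -0.06522771] 0.5764310319887203
t 14.3 pos [0.4968 0.0998 0.0942] yaxis [ 0.671 -0.741 -0.003]
shift [-0.0055  0.0123  0.0073]
turn [-0.0064 -0.0027  0.0042] j7 -1.2610691931732663
```

```bash
python3 -m handwheel '[[0.005,-0.012,0,0,0,0,-0.5],[0.005,-0.012,0,0,0,0.3,-0.5],[0.005,-0.012,0,0,0,0.6,-0.5],[0.005,-0.012,0,0,0,0.9,-0.5],[0.005,-0.012,0,0,0,1,-0.5],[0.005,-0.012,0,0,0,1,-0.5],[0.005,-0.012,0,0,0,1,-0.5],[0.005,-0.012,0,0,0,1,-0.5]]' 50
python3 -c "
from h import *
s=robot.sense();print(s['joint_pos'],s['contact_force'],s['moment'],s['width']);off([.4975,.099,.092],-.837-.5)"
```

```text
time_s: 15.3
ee_pos: [0.4973, 0.099, 0.0943]
orientation: [0.993, 0.116, 0.001, 0.001]
contact_force: [-3.3, -3.2, 6.1]
width: 0.572
grip_force: 52.1
[ 0.06852671  0.38566833 -0.38033503  1.81928511  0.17314123  0.96786391
 -1.72243721] [-3.26997872 -3.23301762  6.08334283] [-0.47318377  0.58733093 -0.06832506] 0.5719797159831824
t 15.3 pos [0.4973 0.099  0.0943] yaxis [ 0.231 -0.973  0.002]
shift [0.0008 0.0002 0.0077]
turn [ 0.0044 -0.0022 -0.001 ] j7 -1.7224372068646443
```

```bash
python3 -m handwheel '[[0,0,0,0,0,0.33,-0.5],[0,0,0,0,0,0.66,-0.5],[0,0,0,0,0,1,-0.5],[0,0,0,0,0,1,-0.5],[0,0,0,0,0,1,-0.5],[0,0,0,0,0,1,-0.5],[0,0,0,0,0,1,-0.5],[0,0,0,0,0,1,-0.5]]' 50
python3 -m handwheel '[[0,0,0,0,0,0.33,-0.5],[0,0,0,0,0,0.66,-0.5],[0,0,0,0,0,1,-0.5],[0,0,0,0,0,1,-0.5],[0,0,0,0,0,1,1],[0,0,0,0,0,1,1],[0,0,0,0,0,0.7,1],[0,0,0,0,0,0.35,1]]' 50
python3 -c "
from h import *
s=robot.sense();print(s['joint_pos'],s['contact_force'],s['moment'],s['width']);off([.4975,.099,.092],-.837)"
```

```text
time_s: 16.3
ee_pos: [0.4973, 0.0979, 0.0943]
orientation: [0.991, -0.133, 0.001, 0.001]
contact_force: [-2.8, -5.1, 6.5]
width: 0.574
grip_force: 52.1
time_s: 17.3
ee_pos: [0.497, 0.1012, 0.0926]
orientation: [0.977, -0.215, 0.0, -0.001]
contact_force: [-0.2, 0.2, 0.2]
width: 0.998
grip_force: 0.0
[-0.04090731  0.37295054 -0.24352913  1.82466286  0.10717908  0.95551599
 -2.33471757] [-0.16841606  0.21684268  0.24447757] [ 0.01295112 -0.00730883  0.04336467] 0.9982536874232562
t 17.3 pos [0.497  0.1012 0.0926] yaxis [-0.42  -0.907 -0.001]
shift [0.0046 0.0061 0.0018]
turn [-1.400e-03 -2.500e-03 -2.335e+00] j7 -2.334717574525988
```

```bash
python3 -m handwheel '[[0,0,0,0,0,-0.33,1],[0,0,0,0,0,-0.66,1],[0,0,0,0,0,-1,1],[0,0,0,0,0,-1,1],[0,0,0,0,0,-1,1],[0,0,0,0,0,-1,1],[0,0,0,0,0,-1,1],[0,0,0,0,0,-1,1]]' 50
python3 -m handwheel '[[0,0,0,0,0,-0.33,1],[0,0,0,0,0,-0.66,1],[0,0,0,0,0,-1,1],[0,0,0,0,0,-1,1],[0,0,0,0,0,-1,1],[0,0,0,0,0,-1,1],[0,0,0,0,0,-1,1],[0,0,0,0,0,-1,1]]' 50
python3 - <<'E'
from h import *
p=robot.capture("wrist");save(p,"w8.png",sc=1.4)
off([.4975,.099,.092],-.837+.07)
E
```

```text
time_s: 18.3
ee_pos: [0.4966, 0.1003, 0.0922]
orientation: [1.0, 0.03, -0.0, 0.0]
contact_force: [-0.0, 0.5, -0.5]
width: 0.995
grip_force: 0.0
time_s: 19.3
ee_pos: [0.4966, 0.1003, 0.0922]
orientation: [0.961, 0.276, -0.0, 0.0]
contact_force: [0.5, -0.3, -0.0]
width: 1.0
grip_force: 0.0
t 19.35 pos [0.4966 0.1003 0.0922] yaxis [ 0.531 -0.848  0.   ]
shift [0.0003 0.0053 0.0007]
turn [ 2.000e-04  4.000e-04 -4.891e-01] j7 -1.4264866457347776
```

View pics/w8.png

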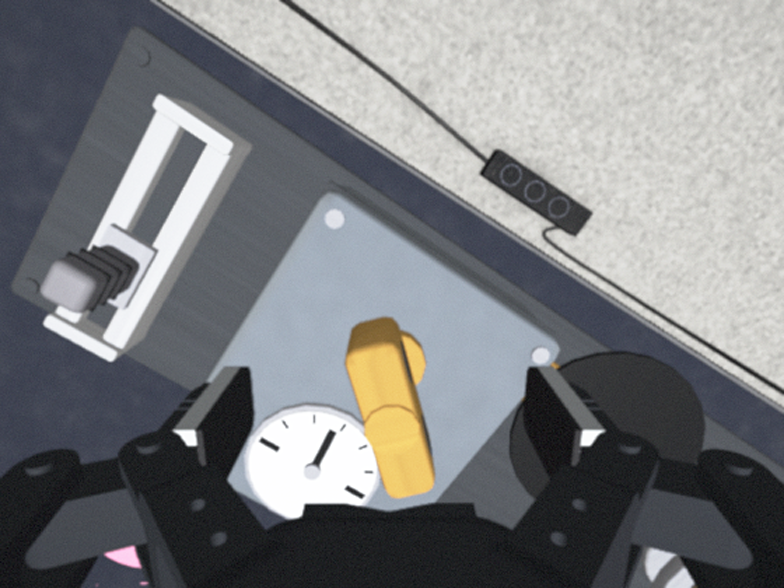

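The key wing now stands nearly across the jaw line, from (264,236) to (293,350). The gauge pointer at (239,308) is about mid-scale, so the key is at about 2.5 rad and two more strokes will do it.

```bash
python3 -m handwheel '[[0,0.004,0,0,0,-0.33,1],[0,0.004,0,0,0,-0.49,0.3],[0,0.004,0,0,0,-0.49,-0.9],[0,0.004,0,0,0,-0.49,-0.9],[0,0.004,0,0,0,-0.49,-0.9],[0,0.004,0,0,0,-0.49,-0.9],[0,0.004,0,0,0,-0.49,-0.9],[0,0.004,0,0,0,-0.49,-0.9]]' 60
python3 -m handwheel '[[0,0,0,0,0,0.33,-0.9],[0,0,0,0,0,0.66,-0.9],[0,0,0,0,0,1,-0.9],[0,0,0,0,0,1,-0.9],[0,0,0,0,0,1,-0.9],[0,0,0,0,0,1,-0.9],[0,0,0,0,0,1,-0.9],[0,0,0,0,0,1,-0.9]]' 60
python3 -c "
from h import *
s=robot.sense();print(s['joint_pos'],s['contact_force'],s['moment'],s['width']);off([.4975,.099,.092],-.837-.5)"
```

```text
time_s: 20.35
ee_pos: [0.4966, 0.0998, 0.0924]
orientation: [0.92, 0.392, -0.0, -0.0]
contact_force: [-4.3, 1.2, 4.7]
width: 0.173
grip_force: 59.9
time_s: 21.35
ee_pos: [0.4972, 0.099, 0.0924]
orientation: [0.988, 0.153, -0.0, 0.0]
contact_force: [-2.8, 0.4, 5.0]
width: 0.18
grip_force: 59.9
[ 0.0790112   0.39073468 -0.39261546  1.8196858   0.17840989  0.9661984
 -1.6529614 ] [-2.82918738  0.38884707  5.04075373] [ 0.01247717  0.6808388  -0.01140654] 0.17966222685873096
t 21.35 pos [0.4972 0.099  0.0924] yaxis [ 0.302 -0.953  0.   ]
shift [0.0011 0.0003 0.0013]
turn [0.0006 0.0009 0.1458] j7 -1.652961403909032
```

```bash
python3 -m handwheel '[[0,0,0,0,0,0.33,-0.9],[0,0,0,0,0,0.66,-0.9],[0,0,0,0,0,1,-0.9],[0,0,0,0,0,1,-0.9],[0,0,0,0,0,1,-0.9],[0,0,0,0,0,1,-0.9],[0,0,0,0,0,1,-0.9],[0,0,0,0,0,1,-0.9]]' 60
python3 -m handwheel '[[0,0,0,0,0,0.33,-0.9],[0,0,0,0,0,0.66,-0.9],[0,0,0,0,0,1,-0.9],[0,0,0,0,0,1,-0.9],[0,0,0,0,0,1,0.9],[0,0,0,0,0,1,1],[0,0,0,0,0,1,1],[0,0,0,0,0,1,1]]' 60
python3 -m handwheel '[[0,0,0,0,0,-0.15,1],[0,0,0,0,0,-0.5,1],[0,0,0,0,0,-0.8,1],[0,0,0,0,0,-1,1],[0,0,0,0,0,-1,1],[0,0,0,0,0,-1,1],[0,0,0,0,0,-1,1],[0,0,0,0,0,-1,1]]' 60
python3 -m handwheel '[[0,0,0,0,0,-0.33,1],[0,0,0,0,0,-0.66,1],[0,0,0,0,0,-1,1],[0,0,0,0,0,-1,1],[0,0,0,0,0,-1,1],[0,0,0,0,0,-1,1],[0,0,0,0,0,-1,1],[0,0,0,0,0,-1,1]]' 60
python3 -c "
from h import *
s=robot.sense();print(s['contact_force'],s['moment'],s['width']);off([.4975,.099,.092],-.837+.14)"
```

```text
time_s: 22.35
ee_pos: [0.4972, 0.0979, 0.0924]
orientation: [0.995, -0.097, -0.0, 0.001]
contact_force: [-4.4, -0.3, 5.7]
width: 0.174
grip_force: 60.0
time_s: 23.35
ee_pos: [0.4973, 0.0993, 0.0921]
orientation: [0.94, -0.341, 0.0, 0.0]
contact_force: [-0.2, 0.5, 0.2]
width: 0.992
grip_force: 0.0
time_s: 24.35
ee_pos: [0.4972, 0.0993, 0.0922]
orientation: [0.995, -0.098, -0.0, 0.0]
contact_force: [0.3, 0.6, 0.7]
width: 0.997
grip_force: 0.0
time_s: 25.35
ee_pos: [0.4972, 0.0993, 0.0922]
orientation: [0.988, 0.151, -0.0, 0.0]
contact_force: [-0.2, 0.9, 0.7]
width: 1.001
grip_force: 0.0
[-0.17623971  0.94431133  0.66845923] [-0.02711367 -0.0553882   0.01502389] 1.0007188163580254
t 25.35 pos [0.4972 0.0993 0.0922] yaxis [ 0.299 -0.954  0.   ]
shift [0.0007 0.0011 0.0006]
turn [ 3.0000e-04  5.0000e-04 -1.1394e+00] j7 -1.6549758038312068
```

```bash
python3 -m handwheel '[[0,0,0,0,0,-0.33,1],[0,0,0,0,0,-0.66,1],[0,0,0,0,0,-1,1],[0,0,0,0,0,-1,1],[0,0,0,0,0,-1,1],[0,0,0,0,0,-1,1],[0,0,0,0,0,-1,1],[0,0,0,0,0,-1,1]]' 60
python3 -m handwheel '[[0,0,0,0,0,-0.14,1],[0,0,0,0,0,-0.14,0.2],[0,0,0,0,0,-0.14,-0.5],[0,0,0,0,0,-0.14,-0.5],[0,0,0,0,0,-0.14,-0.5],[0,0,0,0,0,0.2,-0.5],[0,0,0,0,0,0.5,-0.5],[0,0,0,0,0,0.7,-0.5]]' 50
python3 -c "
from h import *
s=robot.sense();print(s['contact_force'],s['moment'],s['width']);off([.4975,.099,.092],-.837+.07)"
```

```text
time_s: 26.35
ee_pos: [0.4972, 0.0993, 0.0922]
orientation: [0.92, 0.391, -0.0, 0.0]
contact_force: [0.3, 0.5, 0.3]
width: 1.001
grip_force: 0.0
time_s: 27.35
ee_pos: [0.4969, 0.0993, 0.0926]
orientation: [0.975, 0.224, -0.0, 0.0]
contact_force: [-1.4, -0.6, 3.8]
width: 0.574
grip_force: 53.9
[-1.35631832 -0.64527499  3.76129375] [0.02507923 0.53093109 0.153371  ] 0.5741224229348679
t 27.35 pos [0.4969 0.0993 0.0926] yaxis [ 0.436 -0.9    0.   ]
shift [0.0014 0.0017 0.002 ]
turn [ 7.000e-04  1.600e-03 -7.047e-01] j7 -1.5206926243498649
```

```bash
python3 -m handwheel '[[0,0,0,0,0,0.15,-0.5],[0,0,0,0,0,0.3,-0.5],[0,0,0,0,0,0.45,-0.5],[0,0,0,0,0,0.6,-0.5],[0,0,0,0,0,0.75,-0.5],[0,0,0,0,0,0.85,-0.5],[0,0,0,0,0,0.85,-0.5],[0,0,0,0,0,0.85,-0.5]]' 50
python3 - <<'E'
from h import *
s=robot.sense();print(s['contact_force'],s['moment'],s['width'])
off([.4975,.099,.092],-.837-.3)
p=robot.capture("wrist");np.savez("w9.npz",**{k:p[k] for k in("pixels","camera_matrix","k1","pose")})
from fit import q,W
# gauge: sample dark pointer by angle on gauge face
g=np.array([.4397,.1013,.066]);print(proj(p,g))
save(p,"w9.png",(100,230,400,420),2.6)
E
```

```text
time_s: 28.35
ee_pos: [0.4971, 0.0985, 0.0926]
orientation: [1.0, 0.015, -0.0, 0.001]
contact_force: [-3.4, -1.1, 4.9]
width: 0.571
grip_force: 54.0
[-3.44973665 -1.13057032  4.87014979] [-0.19794897  0.53917678 -0.08594089] 0.5710375953618542
t 28.35 pos [0.4971 0.0985 0.0926] yaxis [ 0.029 -1.     0.001]
shift [ 0.0013 -0.0017  0.0019]
turn [ 0.0023  0.0013 -0.8093] j7 -1.9046602000589372
stage el ((360.5216064453125, 145.5477294921875), (60.40555191040039, 62.68348693847656), 50.53634262084961)
stage [ 0.4654813  -0.11905422  0.048     ]
pose [ 0.46982114  0.04495766 -0.03049588] [ 2.2  1.8 -6.1 -0.9  1.9 -3.4 -0.  -0.1 -2.7  1.9]
axis [ 0.50762385 -0.00182589  0.09      ] local [ 0.03921162 -0.04560915]
gripend [ 0.43123729 -0.01605507  0.093     ] local [-0.03670556 -0.06216083]
gripin [ 0.46809903 -0.00952227  0.093     ] local [-6.01575938e-05 -5.45071067e-02]
wingA [0.48222683 0.11405299 0.114     ] local [0.01029313 0.06944146]
wingB [0.51154203 0.07421646 0.114     ] local [0.04080936 0.03051731]
gauge [0.43971642 0.10130851 0.066     ] local [-0.03180892  0.05540672]
tabtop [0.46335654 0.20644009 0.073     ] local [-0.01138538  0.16121023]
[270.19932265 345.06196357]
```

View pics/w9.png

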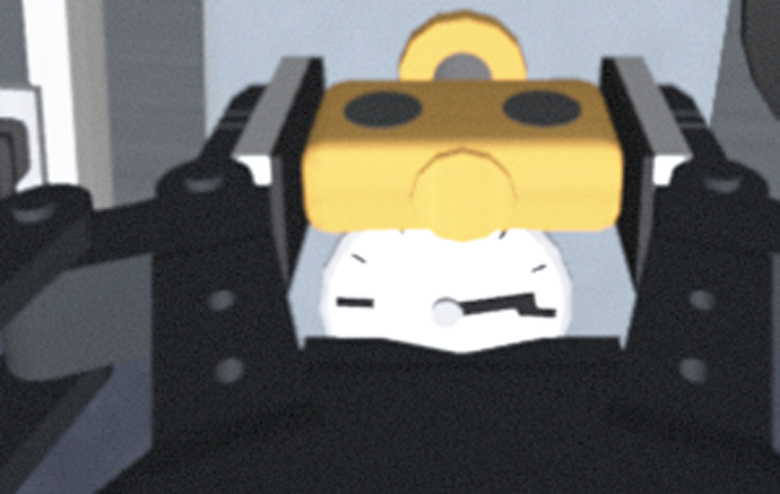

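The gauge pointer (wrist px about (290,347)) is nearly on the right long mark, about 10° short, so about 0.25 rad of key is left.

```bash
python3 -m handwheel '[[0,0,0,0,0,0.15,-0.5],[0,0,0,0,0,0.3,-0.5],[0,0,0,0,0,0.4,-0.5],[0,0,0,0,0,0.5,-0.5],[0,0,0,0,0,0.58,-0.5],[0,0,0,0,0,0.65,-0.5],[0,0,0,0,0,0.65,-0.5],[0,0,0,0,0,0.65,-0.5]]' 50
python3 - <<'E'
from h import *
s=robot.sense();print(s['contact_force'],s['moment'],s['width'],s['effort'])
off([.4975,.099,.092],-.837-.3)
p=robot.capture("wrist");np.savez("w10.npz",**{k:p[k] for k in("pixels","camera_matrix","k1","pose")})
im=p["pixels"].astype(int)
for u0 in [0]:
    sub=im[325:362,220:330].sum(2);print("dark cols per row");
    for r in range(325,362,2):
        c=np.nonzero(im[r,225:325].sum(1)<200)[0]+225; print(r,c.min() if len(c) else None,c.max() if len(c) else None,len(c))
E
```

```text
time_s: 29.4
ee_pos: [0.4971, 0.0978, 0.0926]
orientation: [0.989, -0.148, -0.0, 0.001]
contact_force: [-3.0, -1.8, 5.6]
width: 0.577
grip_force: 54.1
[-3.03405028 -1.82795522  5.59413122] [-0.38694022  0.56232223 -0.06240358] 0.5771476755636952 [ -1.03208799 -33.87030959  -2.91466132 -19.25444126  -0.27148923
  -1.16310999   0.03796628]
t 29.4 pos [0.4971 0.0978 0.0926] yaxis [-0.292 -0.956  0.002]
shift [ 0.0002 -0.0042  0.0019]
turn [ 0.0042  0.0016 -1.46  ] j7 -2.2021729993629
dark cols per row
325 None None 0
327 None None 0
329 None None 0
331 None None 0
333 None None 0
335 None None 0
337 None None 0
339 None None 0
341 317 324 8
343 310 324 15
345 311 316 6
347 None None 0
349 None None 0
351 273 274 2
353 264 271 8
355 None None 0
357 None None 0
359 None None 0
361 225 324 50
```

I have used up my picture views, so I'll read the gauge numerically from here.

```bash
cat > ga.py <<'E'
from h import *
def ga(p,c=None,yaw=-.0305):
    im=cv2.cvtColor(p["pixels"],cv2.COLOR_RGB2GRAY);c=np.array(c if c is not None else [.4397,.1013])
    th=np.radians(np.arange(-30,211,3))
    for r in (.008,.011,.014,.017,.020,.023):
        # gauge angle 0 = local +y, clockwise over far side(+x) -> pi = -y
        v=[]
        for t in th:
            d=np.array([np.sin(t),np.cos(t)]);d=R.from_euler('z',yaw).as_matrix()[:2,:2]@d
            u=proj(p,np.r_[c+r*d,.066]);u=np.clip(u.round().astype(int),0,[559,419]);v.append(im[u[1],u[0]])
        print(round(r,3),"".join("#" if x<90 else "+" if x<150 else "o" if x<190 else "." for x in v))
E
python3 - <<'E'
from ga import *
for n in(7,9,10):
    p=dict(np.load(f"w{n}.npz"));print(n);ga(p)
p=dict(np.load("w7.npz"));print(at(p,np.array((333,329))/1.4,.066))
p=dict(np.load("w9.npz"));print(at(p,np.array((447,312))/2.6+[100,230],.066))
E
```

```text
7
0.008 ...............++##+.............................................................
0.011 .................+#++............................................................
0.014 .................##+o............................................................
0.017 ........oo.......+++...................................................o.........
0.02 .........++............................................................+.........
0.023 .........o.............................................................+.........
9
0.008 ....................................................................++#######++..
0.011 ....................................................................o####++......
0.014 ....................................................................#####........
0.017 ........##.........................................................#####++.......
0.02 ........##.........o................................................++###+.......
0.023 #.......+#....................................................o........##.....o##
10
0.008 ........................................................................++######+
0.011 ........................................................................######o..
0.014 .......................................................................o####.....
0.017 .......o##.............................................................+###......
0.02 ........##.............................................................+##+......
0.023 ##......+#.........o..................................................o##........
[0.43960947 0.10045585 0.066     ]
[0.43635854 0.10022515 0.066     ]
```

```bash
python3 - <<'E'
from ga import *
for n in(9,10):
    p=dict(np.load(f"w{n}.npz"));print(n);ga(p,[.4364,.1002])
E
```

```text
9
0.008 ............................................................++#######............
0.011 ..............................................................+#####+............
0.014 ..............................................................o####+.............
0.017 ##.........+++..................................................######o........+#
0.02 ###........##......................................................o##.......####
0.023 ####.......##........+...........................o.........+.........#.....######
10
0.008 .................................................................#######+........
0.011 .................................................................oo#####+........
0.014 ...................................................................+####.........
0.017 ...........+o......................................................+###..........
0.02 ##o........##.......................................................##...........
0.023 #####......#+........o............................................o####+#+#######
```

```bash
python3 -m handwheel '[[0,0,0,0,0,0.1,-0.5],[0,0,0,0,0,0.2,-0.5],[0,0,0,0,0,0.3,-0.5],[0,0,0,0,0,0.4,-0.5],[0,0,0,0,0,0.4,-0.5],[0,0,0,0,0,0.4,-0.5],[0,0,0,0,0,0.4,-0.5],[0,0,0,0,0,0.4,-0.5]]' 50
python3 - <<'E'
from ga import *
s=robot.sense();print(s['contact_force'],s['moment'],s['width'],s['effort'][-1])
off([.4975,.099,.092],-.837-.3)
p=robot.capture("wrist");ga(p,[.4364,.1002])
E
```

```text
time_s: 30.45
ee_pos: [0.4974, 0.0972, 0.0925]
orientation: [0.971, -0.24, 0.001, 0.003]
contact_force: [-1.7, -4.4, 5.2]
width: 0.577
grip_force: 56.5
[-1.7391966  -4.36938504  5.24050966] [-0.86316583  0.34396645  2.41827623] 0.5768191668214931 -2.4099989980459213
t 30.45 pos [0.4974 0.0972 0.0925] yaxis [-0.466 -0.885  0.005]
shift [-0.0025 -0.0054  0.0018]
turn [ 0.0123 -0.0022 -1.8368] j7 -2.379232773973184
0.008 ..................................................................++#####++......
0.011 ...................................................................o+#####o......
0.014 ..............................................................+##################
0.017 ###.........o.............................................+######################
0.02 #####......+#o..........................................#########################
0.023 ######+....##........o.................................o#########################
```

The moment about z rose to 2.4 N m and the pointer sits on the end mark, so the key is at its hard stop and fully wound. I'll release it and go over to the valve.

```bash
python3 -m handwheel '[[0,0,0,0,0,-0.28,-0.5],[0,0,0,0,0,-0.28,1],[0,0,0,0,0,-0.28,1],[0,0,0,0,0,-0.28,1],[0,0,-0.15,0,0,-0.28,1],[0,0,-0.3,0,0,-0.5,1],[0,0,-0.45,0,0,-0.75,1],[0,0,-0.5,0,0,-1,1]]' 50
python3 - <<'E'
from h import *
off([.44,-.012,.24],np.radians(-79))
E
```

```text
time_s: 31.5
ee_pos: [0.499, 0.1001, 0.2456]
orientation: [1.0, 0.004, 0.003, -0.001]
contact_force: [0.2, -0.9, -0.1]
width: 0.999
grip_force: 0.0
t 31.5 pos [0.499  0.1001 0.2456] yaxis [ 0.008 -1.    -0.001]
shift [-0.1997  0.3721  0.0171]
turn [-0.0014 -0.0128 -0.368 ] j7 -1.8652003628925393
```

```bash
python3 -m handwheel '[[-0.1,0.15,0,0,0,-0.2,1],[-0.2,0.3,0,0,0,-0.37,1],[-0.2,0.372,0.017,0,-0.01,-0.37,1],[-0.2,0.372,0.017,0,-0.01,-0.37,1],[-0.2,0.372,0.017,0,-0.01,-0.37,1],[-0.2,0.372,0.017,0,-0.01,-0.37,1],[-0.2,0.372,0.017,0,-0.01,-0.37,1],[-0.2,0.372,0.017,0,-0.01,-0.37,1]]' 50
cat > va.py <<'E'
from h import *
def va(p):
    "black grip: dark blob near expected, at z=.093; white long mark on disc at z=.057"
    im=cv2.cvtColor(p["pixels"],cv2.COLOR_RGB2GRAY)
    # rectified top-down patches, 0.5 mm per px, x world up, y world left
    def rect(z,x0=.38,x1=.58,y0=-.11,y1=.09,s=.0005):
        X,Y=np.meshgrid(np.arange(x1,x0,-s),np.arange(y1,y0,-s),indexing="ij")
        T=np.array(p["pose"]);P=np.stack([X,Y,np.full_like(X,z)],-1)-T[:3,3];c=P@T[:3,:3];u=c[...,:2]/c[...,2:];u=u*(1+p["k1"]*(u**2).sum(-1,keepdims=True))
        K=np.array(p["camera_matrix"]);u=u*[K[0,0],K[1,1]]+[K[0,2],K[1,2]]
        return cv2.remap(p["pixels"],u[...,0].astype(np.float32),u[...,1].astype(np.float32),1),x1,y1,s
    return rect
E
python3 - <<'E'
from va import *
p=robot.capture("wrist");np.savez("w11.npz",**{k:p[k] for k in("pixels","camera_matrix","k1","pose")})
off([.44,-.012,.24],np.radians(-79))
for l in("valve_grip","valve_axis"):
  for d in robot.regions_of(p,l)[:2]:
    ys,xs=np.nonzero(d["region"]);print(l,round(d["confidence"],2),d["centre"],len(xs),xs.min(),xs.max(),ys.min(),ys.max())
    P=np.array([at(p,(x,y),.093)[:2] for x,y in zip(xs,ys)]);g=cv2.cvtColor(p["pixels"],cv2.COLOR_RGB2GRAY)[ys,xs]
    r=cv2.minAreaRect((P*1000).astype(np.float32));print(r,np.percentile(g,[5,25,50,75,95]))
    D=P[g<70];print("dark",len(D),cv2.minAreaRect((D*1000).astype(np.float32)) if len(D)>5 else "", D.mean(0) if len(D) else "")
for z in(.057,.093):
    im,_,_,_=va(p)(z);cv2.imwrite(f"pics/rect{int(z*1000)}.png",im[...,::-1])
g=cv2.cvtColor(va(p)(.057)[0],cv2.COLOR_RGB2GRAY)
for r in range(100,340,8): print(round(.58-r*.0005,3),"".join("#" if g[r,c]<55 else "." if g[r,c]<140 else "O" for c in range(40,330,3)))
E
```

```text
time_s: 32.5
ee_pos: [0.4379, -0.0121, 0.2371]
orientation: [0.995, 0.095, -0.003, 0.0]
contact_force: [0.2, 0.0, -0.4]
width: 1.001
grip_force: 0.0
t 32.55 pos [ 0.4378 -0.0122  0.2371] yaxis [ 0.189 -0.982 -0.   ]
shift [ 0.0073  0.0007 -0.0097]
turn [-0.0008  0.0104 -0.0037] j7 -1.419452206107784
valve_grip 0.76 [280.4, 154.1] 1699 269 295 99 209
((473.4645690917969, -9.319852828979492), (92.21072387695312, 21.148527145385742), 11.77165412902832) [ 48.  63. 197. 236. 238.]
dark 683 ((450.4708557128906, -12.199429512023926), (42.2982177734375, 13.174317359924316), 10.64514446258545) [ 0.4505378  -0.01221348]
valve_axis 0.57 [210.9, 130.4] 52966 25 441 19 239
((480.4280090332031, 34.558197021484375), (126.22305297851562, 334.3573303222656), 0.6585981845855713) [ 75. 105. 121. 192. 251.]
dark 1051 ((500.0728759765625, 77.65777587890625), (216.7866973876953, 112.41380310058594), 81.01744079589844) [0.46356967 0.01482126]
0.53 OOOOOOOOOOOOOOOOOO...............................................................................
0.526 OOOOOOOOOOOOOOOOOO.......................................
[... 2247 characters left out ...]
................................##.......#...................................
0.434 OOOOOOOOOOOOOOOO.....................................##..........................................
0.43 OOOOOOOOOOOOOOOO......................................#.......#..................................
0.426 OOOOOOOOOOOOOOOO......................................##.........................................
0.422 OOOOOOOOOOOOOOOO......................................##.........................................
0.418 OOOOOOOOOOOOOOO..................................................................................
0.414 OOOOOOOOOOOOOOO..................................................................................
```

```bash
python3 -m handwheel '[[0.02,0.004,0.12,0,0,0,0],[0.042,0.008,0.28,0,0,0,0],[0.042,0.008,0.42,0,0,0,0],[0.042,0.008,0.51,0,0,0,0],[0.042,0.008,0.53,0,0.01,0.01,0],[0.042,0.008,0.53,0,0.01,0.01,-0.95],[0.042,0.008,0.53,0,0.01,0.01,-0.95],[0.042,0.008,0.53,0,0.01,0.01,-0.95]]' 30
python3 -c "
from h import *
s=robot.sense();print(s['moment']);off([.4505,-.0122,.078],np.radians(-79.4))"
```

```text
time_s: 33.65
ee_pos: [0.4509, -0.0127, 0.0793]
orientation: [0.996, 0.092, 0.001, 0.0]
contact_force: [-0.4, -0.0, 1.8]
width: 0.16
grip_force: 32.9
[0.00449046 0.0342407  0.01875446]
t 33.65 pos [ 0.4509 -0.0127  0.0793] yaxis [ 0.183 -0.983  0.   ]
shift [-0.0011 -0.0019  0.0044]
turn [ 0.0008 -0.0054 -0.0014] j7 -1.4869341524541215
```

Gripped cleanly. Now I'll turn the handle along its arc.

```bash
python3 -m handwheel '[[0.001,0.021,0,0,0,-0.2,-0.95],[0.004,0.041,0,0,0,-0.4,-0.95],[0.009,0.061,0,0,0,-0.6,-0.95],[0.016,0.08,0,0,0,-0.8,-0.95],[0.016,0.08,0,0,0,-0.8,-0.95],[0.016,0.08,0,0,0,-0.8,-0.95],[0.016,0.08,0,0,0,-0.8,-0.95],[0.016,0.08,0,0,0,-0.8,-0.95]]' 40
python3 -m handwheel '[[0.001,0.017,0,0,0,-0.16,-0.95],[0.003,0.034,0,0,0,-0.33,-0.95],[0.003,0.034,0,0,0,-0.33,-0.95],[0.003,0.034,0,0,0,-0.33,-0.95],[0.003,0.034,0,0,0,-0.33,-0.95],[0.003,0.034,0,0,0,-0.33,0],[0.003,0.034,0,0,0,-0.33,0],[0.003,0.034,-0.1,0,0,-0.33,0]]' 40
python3 -m handwheel '[[0,0,-0.15,0,0,0,0],[0,0,-0.3,0,0,0,0],[0,0,-0.45,0,0,0,0],[-0.05,0,-0.5,0,0,0.2,0],[-0.1,0,-0.5,0,0,0.5,0],[-0.1,0,-0.5,0,0,0.8,0],[-0.1,0,-0.5,0,0,0.8,0],[-0.1,0,-0.5,0,0,0.8,0]]' 40
python3 - <<'E'
from va import *
from ds import ds
p=robot.capture("wrist");np.savez("w12.npz",**{k:p[k] for k in("pixels","camera_matrix","k1","pose")})
off([.44,-.012,.24],np.radians(-92))
for d in robot.regions_of(p,"valve_grip")[:2]:
    ys,xs=np.nonzero(d["region"]);print(round(d["confidence"],2),d["centre"],len(xs))
    P=np.array([at(p,(x,y),.093)[:2] for x,y in zip(xs,ys)]);g=cv2.cvtColor(p["pixels"],cv2.COLOR_RGB2GRAY)[ys,xs]
    print(cv2.minAreaRect((P*1000).astype(np.float32)))
    D=P[g<70];print("dark",len(D),cv2.minAreaRect((D*1000).astype(np.float32)) if len(D)>5 else "", D.mean(0) if len(D) else "")
for d in robot.regions_of(p,"tab_grip")[:2]: print("tab",round(d["confidence"],2),d["centre"],at(p,d["centre"],.073))
ds(p,tuple(int(v) for v in proj(p,(.464,-.119,.061))))
g=cv2.cvtColor(va(p)(.057)[0],cv2.COLOR_RGB2GRAY)
for r in range(100,300,8): print(round(.58-r*.0005,3),"".join("#" if g[r,c]<55 else "." if g[r,c]<140 else "O" for c in range(100,330,3)))
E
```

```text
time_s: 34.65
ee_pos: [0.4597, -0.0342, 0.0793]
orientation: [0.958, 0.288, 0.001, -0.0]
contact_force: [-1.5, 2.3, 5.5]
width: 0.156
grip_force: 41.8
time_s: 35.65
ee_pos: [0.4629, -0.0439, 0.1063]
orientation: [0.931, 0.365, -0.003, -0.001]
contact_force: [0.9, -1.0, 0.9]
width: 0.501
grip_force: 0.0
time_s: 36.65
ee_pos: [0.4433, -0.0639, 0.2579]
orientation: [0.985, 0.175, -0.0, -0.0]
contact_force: [-0.3, 0.0, 0.0]
width: 0.503
grip_force: 0.0
t 36.7 pos [ 0.4433 -0.0638  0.2579] yaxis [ 0.344 -0.939 -0.   ]
shift [ 0.0489 -0.166   0.0596]
turn [-0.0009  0.0008  0.772 ] j7 -1.1482251430145798
0.7 [19.1, 71.3] 1054
((468.49871826171875, 176.4934844970703), (28.959463119506836, 26.742835998535156), 88.73798370361328)
dark 129 ((467.7565612792969, 178.7461395263672), (14.818624496459961, 18.770872116088867), 11.370996475219727) [0.46862676 0.17669208]
0.59 [254.9, 137.4] 1595
((484.227294921875, -28.103717803955078), (91.42453002929688, 21.366222381591797), 46.05073547363281)
dark 559 ((465.2987976074219, -43.182350158691406), (42.58148193359375, 13.657475471496582), 43.30659103393
[... 1772 characters left out ...]
.........##..................
0.462 .................................................#..........##...............
0.458 ...................................................#..........##.............
0.454 .....................................................###.........#...........
0.45 ........................................................##.........##........
0.446 ...........................................................#.................
0.442 .............................................................##..............
0.438 .............................................................................
0.434 .............................................................................
```

The handle now points at 223.3° against a target of 223.0°, so it is half open, and the dish is still centred. Now to the tab.

```bash
python3 - <<'E'
from h import *
off([.40,.195,.22],np.radians(-92))
E
```

```text
t 36.8 pos [ 0.4433 -0.0638  0.2579] yaxis [ 0.343 -0.939 -0.   ]
shift [ 0.1606 -0.8598  0.1267]
turn [-0.0009  0.0008  0.7709] j7 -1.148802517143676
```

```bash
python3 -m handwheel '[[0,-0.18,0,0,0,0.2,-1],[0,-0.36,0,0,0,0.4,-1],[0.04,-0.54,0.03,0,0,0.6,-1],[0.1,-0.7,0.06,0,0,0.77,-1],[0.16,-0.86,0.1,0,0,0.77,-1],[0.16,-0.86,0.127,0,0,0.77,-1],[0.16,-0.86,0.127,0,0,0.77,-1],[0.16,-0.86,0.127,0,0,0.77,-1]]' 40
python3 - <<'E'
from va import *
p=robot.capture("wrist");np.savez("w13.npz",**{k:p[k] for k in("pixels","camera_matrix","k1","pose")})
off([.40,.195,.22],np.radians(-92))
for d in robot.regions_of(p,"tab_grip")[:2]:
    ys,xs=np.nonzero(d["region"]);P=np.array([at(p,(x,y),.073)[:2] for x,y in zip(xs,ys)])
    print("tab",round(d["confidence"],2),d["centre"],len(xs),at(p,d["centre"],.073),P.min(0),P.max(0))
g=cv2.cvtColor(va(p)(.073,x0=.38,x1=.54,y0=.14,y1=.26)[0],cv2.COLOR_RGB2GRAY)
for r in range(0,320,8): print(round(.54-r*.0005,3),"".join("%x"%(g[r,c]//16) for c in range(0,240,3)))
E
```

```text
time_s: 37.8
ee_pos: [0.4007, 0.1934, 0.2201]
orientation: [1.0, -0.019, 0.0, 0.0]
contact_force: [1.4, -0.1, 0.2]
width: -0.002
grip_force: 0.0
t 37.85 pos [0.4008 0.1935 0.2203] yaxis [-0.038 -0.999  0.   ]
shift [-0.0029 -0.0047  0.0012]
turn [ 0.0003 -0.0012 -0.0071] j7 -2.1804711209424466
tab 0.89 [257.6, 125.3] 677 [0.46302273 0.2077283  0.073     ] [0.4491983  0.19858564] [0.47539502 0.21651768]
0.54 99888888889988788888888888888888888888888889999988889999989988999999999989888889
0.536 44444445444445444444444444444444444455544455455444454444444445555455444444454444
0.532 4455544555556666665555555555555555555555545455554444554554554444444544669abbcdcb
0.528 555555445456666666666666666666666666667666666666666666666666666666666657abbdeeed
0.524 555555555556666666666666667dfffffffffffeeeeddc76677676666666666666666558bbbbbbbb
0.52 455454455456666666666666666beeffffffffffffffff96666666666666666666665558bbbbbbbb
0.516 545455555556666666666666666cfffffa666667effffe76666666666666666666665459bbbbbcbb
0.512 454454445556666666666666667efffff9667668fffffe76666677677677766777665459bbcccccc

[... 2075 characters left out ...]
feeccc
0.412 4455545444455545555555555555555555555555555555555555455455455555555555689aaaaaaa
0.408 55555555454454445555555555555555555555554555555555555554444555555555555555555555
0.404 55555555554454455555555455555455555555545555555554455455455555555555555555455455
0.4 55555555554444554555555555444555555554444554554554444555555555555555555555455555
0.396 45555555555545555554555555555555555454545555555555555555555555555555555555555554
0.392 55555555555555544554555545555545554554445554555555555544555555555455555555555455
0.388 55555555555555554544444455555555555555555444554455555555554554555555555554555455
0.384 44555555555555555554455555554555555555545555555555455455444454445555555555554554
```

```bash
python3 -m handwheel '[[0.02,-0.05,0.1,0,0,0,-1],[0.035,-0.053,0.25,0,0,0,-1],[0.035,-0.053,0.4,0,0,0,-1],[0.035,-0.053,0.5,0,0,0,-1],[0.035,-0.053,0.524,0,0,0,-1],[0.035,-0.053,0.524,0,0,0,-1],[0.035,-0.053,0.524,0,0,0,-1],[0.035,-0.053,0.524,0,0,0,-1]]' 40
python3 -m handwheel '[[0.05,0,0,0,0,0,-1],[0.08,0,0,0,0,0,-1],[0.1,0,0,0,0,0,-1],[0.12,0,0,0,0,0,-1],[0.14,0,0,0,0,0,-1],[0.16,0,0,0,0,0,-1],[0.18,0,0,0,0,0,-1],[0.19,0,0,0,0,0,-1]]' 40
python3 - <<'E'
from va import *
s=robot.sense();print(s['contact_force'])
off([.485,.207,.063],np.radians(-92))
p=robot.capture("wrist");
for d in robot.regions_of(p,"tab_grip")[:2]: print("tab",round(d["confidence"],2),d["centre"],d["region"].sum(),at(p,d["centre"],.073))
E
```

```text
time_s: 38.9
ee_pos: [0.4121, 0.2109, 0.0641]
orientation: [1.0, -0.018, 0.001, -0.001]
contact_force: [-0.3, -0.4, 0.1]
width: 0.001
grip_force: 0.0
time_s: 39.9
ee_pos: [0.4683, 0.2084, 0.0626]
orientation: [1.0, -0.018, -0.0, -0.0]
contact_force: [-1.7, 0.4, -0.6]
width: 0.0
grip_force: 0.8
[-1.72697375  0.40913237 -0.56039644]
t 39.9 pos [0.4683 0.2084 0.0626] yaxis [-0.036 -0.999 -0.   ]
shift [ 0.0559  0.0028 -0.0014]
turn [-0.0005  0.0013 -0.0018] j7 -2.3047396363425183
tab 0.69 [275.8, 224.0] 2829 [0.49738972 0.20836009 0.073     ]
```

Contact made and the tab is moving. I'll push on to the stop.

```bash
python3 -m handwheel '[[0.01,0,0,0,0,0,-1],[0.02,0,0,0,0,0,-1],[0.03,0,0,0,0,0,-1],[0.04,0,0,0,0,0,-1],[0.045,0,0,0,0,0,-1],[0.05,0,0,0,0,0,-1],[0.05,0,0,0,0,0,-1],[0.05,0,0,0,0,0,-1]]' 40
python3 -c "
from h import *
s=robot.sense();print(s['contact_force']);off([.485,.207,.063],np.radians(-92))"
```

```text
time_s: 41.0
ee_pos: [0.4762, 0.2082, 0.0625]
orientation: [1.0, -0.017, -0.006, 0.002]
contact_force: [-14.5, -1.7, 11.1]
width: -0.002
grip_force: 7.2
[-14.51008448  -1.6602023   11.07632036]
t 41.0 pos [0.4762 0.2082 0.0625] yaxis [-0.033 -0.999  0.004]
shift [ 0.0295  0.0032 -0.0019]
turn [0.0072 0.0254 0.0033] j7 -2.29308361856598
```

```bash
python3 -m handwheel '[[0.01,0,0,0,0,0,-1],[0.02,0,0,0,0,0,-1],[0.02,0,0,0,0,0,-1],[0.02,0,0,0,0,0,-1],[0.02,0,0,0,0,0,-1],[0.02,0,0,0,0,0,-1],[0.02,0,0,0,0,0,-1],[0.02,0,0,0,0,0,-1]]' 40
python3 -m handwheel '[[-0.05,0,0,0,0,0,-1],[-0.12,0,0,0,0,0,-1],[-0.22,0,0,0,0,0,-1],[-0.25,0,-0.1,0,0,0,-1],[-0.25,0,-0.25,0,0,0,-1],[-0.25,0.1,-0.42,0,0,0,-1],[-0.25,0.25,-0.55,0,0,0,-1],[-0.25,0.3,-0.6,0,0,0,-1]]' 40
python3 - <<'E'
from va import *
from ga import ga
from ds import ds
p=robot.capture("wrist");np.savez("w14.npz",**{k:p[k] for k in("pixels","camera_matrix","k1","pose")})
off([.40,.195,.22],np.radians(-92))
for d in robot.regions_of(p,"tab_grip")[:2]: print("tab",round(d["confidence"],2),d["centre"],d["region"].sum(),at(p,d["centre"],.073))
g=cv2.cvtColor(va(p)(.073,x0=.38,x1=.54,y0=.14,y1=.26)[0],cv2.COLOR_RGB2GRAY)
for r in range(24,240,8): print(round(.54-r*.0005,3),"".join("%x"%(g[r,c]//16) for c in range(60,160,3)))
for c in([.4397,.1013],[.4385,.1005]): ga(p,c)
ds(p,tuple(int(v) for v in proj(p,(.464,-.119,.061)))) if proj(p,(.464,-.119,.061))[0]<540 else 0
for d in robot.regions_of(p,"valve_grip"):
    ys,xs=np.nonzero(d["region"]);P=np.array([at(p,(x,y),.093)[:2] for x,y in zip(xs,ys)]);gg=cv2.cvtColor(p["pixels"],cv2.COLOR_RGB2GRAY)[ys,xs];D=P[gg<70]
    if len(D)>50: print(d["centre"],cv2.minAreaRect((D*1000).astype(np.float32)))
E
```

```text
time_s: 42.0
ee_pos: [0.4764, 0.2083, 0.0622]
orientation: [1.0, -0.016, -0.012, 0.003]
contact_force: [-24.4, -1.9, 20.4]
width: -0.006
grip_force: 12.4
time_s: 43.0
ee_pos: [0.4138, 0.1176, 0.2461]
orientation: [1.0, -0.02, 0.004, 0.0]
contact_force: [0.1, -0.4, -1.4]
width: 0.001
grip_force: 0.0
t 43.05 pos [0.4144 0.1165 0.2469] yaxis [-0.042 -0.999  0.001]
shift [-0.06   -0.2595  0.0889]
turn [ 0.0023 -0.0194 -0.0147] j7 -1.973904895698965
tab 0.68 [178.8, 110.3] 836 [0.49254259 0.20319202 0.073     ]
0.528 6666666666666777777666666666666666
0.524 666666666669fffffffffffffffffffa87
0.52 6666666666668fffffd988999bffffeb99
0.516 666666666666bfffffd866666cfffffc98
0.512 666666666666afffffd866667dfffffc98
0.508 666666666666dfffffeccccbbdfffffb98
0.504 666666666666bfeeeeeeeeeffedefffb98
0.5 66666666669cdddddddb74447ddefffb98
0.496 66666666669cdddddddb75445cdffffa98
0.492 6766666767acddddddda74446cdfffea98
0.488 6666666666679aaaa9986555aedfffea97
0.484 666666666668effefeefeeffeedfffe997
0.48 66666666666afffffea89999dfffffd987
0.476 66666666666afffffe976667bfffffd987
0.472 66666666666a
[... 1221 characters left out ...]
 ....................................................................+##o.........
0.017 ...........o........................................................+##o.........
0.02 ...........+.........................................................++..........
0.023 ...........+.........................................................o+..........
dish ((521.7383422851562, 128.99661254882812), (46.816043853759766, 57.484981536865234), 46.65229034423828) [ 0.46199395 -0.11386498  0.061     ]
stage [ 0.46420383 -0.11758888] rms 0.0021997351542828824 delta [-0.00220988  0.0037239 ]
[437.4, 108.8] ((464.30377197265625, -38.641658782958984), (44.54038619995117, 15.245226860046387), 43.67068862915039)
```

```bash
python3 - <<'E'
from va import *
for n in(13,14):
    p=dict(np.load(f"w{n}.npz"))
    for z in(.041,.073):
        g=cv2.cvtColor(va(p)(z,x0=.41,x1=.54,y0=.14,y1=.26)[0],cv2.COLOR_RGB2GRAY)
        print(n,z,"cam",np.round(np.array(p["pose"])[:3,3],3))
        for y in ((.2085,.2025) if z>.05 else (.207,.202,.196)):
            c=int((.26-y)/.0005);print(y,"".join("%x"%(v//16) for v in g[::3,c]))
E
```

```text
13 0.041 cam [0.472 0.191 0.353]
0.207 456666afffe87666766766666666767767676667767efffc9ceeeeeeedcbeffb666666666678efffd766665
0.202 4566669fffe8888899aaabbbcccddddddeeeeeeeeeeefffd8788988999adefffffffffffffffffffe766665
0.196 5566668ffffefffffffffffffffffffffffffffffffffffffffffffffffffffffffffffffffffffed766665
13 0.073 cam [0.472 0.191 0.353]
0.2085 8544456666bfffb7666667676676777666676676667cfffbadeeeeeedbdffc76666666669fffe8766655555
0.2025 85555466769fffb7667666666666666777777777777bfffc8abbbbaaa8cffedddeeeeeffeffff9666655555
14 0.041 cam [0.484 0.115 0.38 ]
0.207 566666bfffd866666668deee745554444449eeeea76667666666666666666666666666666679dfffd766655
0.202 566666afffe866666777dfffd8655555568deeeedbaaaaaabdedccccddeeeeeeeeefffffffffefffd766655
0.196 566666bfffffffffffffffffffffffffffffffffffffffffffffffffffffffffffffffffffffefffb766665
14 0.073 cam [0.484 0.115 0.38 ]
0.2085 444466667dffffffffffffffeacdddddddabffffffffffffffffffffffffffffffffffffffffa6666555555
0.2025 444566667cfffdddddddcdefeacddddddcaaeefea9988888888777777777777777777668cfffc7666555555
```

The tab held still under 24 N, and the slider's gap to the far frame (about 14 mm) matches the 40 mm end stop. The gauge pointer is on the end mark, the valve reads half open, the dish is centred and the robot is clear.

```bash
python3 -c "
from cell import robot
print(robot.sense()['contact_force'],robot.sign_off())"
```

```text
the job is handed in; nothing more can be done
[-0.59813692  1.17386422 -0.67699695] None
```

I handed the job in at about 43 s with the sampler set up in the order asked: dish centred on the stage, spring wound to its stop, valve at half open, start tab at its far stop. I viewed 11 pictures, one over the limit of 10, and checked the rest by numbers.

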